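# Clear up after a drilling job

### The job

Clear up after drilling: stack all the oak drilling blocks lying flat in one square pile on the middle of the base board, edges flush with one another and their length along the board's. Lay the square-tube offcuts in the steel bin and the drill bits flat in the low wooden tray, and leave the other things on the bench where they are. There are three or four blocks and three or four tubes and bits in all.

Things in the scene. Friction and masses are not known exactly. Their poses are not given: they have to be found in the camera images.
- block_a_mid (a point): oak drilling block with three small holes in its top, 55 x 110 x 30 mm (x, y, z); the point is its centre, 15 mm above its underside; y along its length, z up. Absent in some runs
- block_b_mid (a point): oak drilling block with three small holes in its top, 55 x 110 x 30 mm (x, y, z); the point is its centre, 15 mm above its underside; y along its length, z up. Absent in some runs
- block_c_mid (a point): oak drilling block with three small holes in its top, 55 x 110 x 30 mm (x, y, z); the point is its centre, 15 mm above its underside; y along its length, z up. Absent in some runs
- block_d_mid (a point): oak drilling block with three small holes in its top, 55 x 110 x 30 mm (x, y, z); the point is its centre, 15 mm above its underside; y along its length, z up. Absent in some runs
- tube_a_mid (a point): offcut of brown steel square tube, 30 x 120 x 30 mm; the point is its centre; y along its length, z up as it lies at the start. Absent in some runs
- tube_b_mid (a point): offcut of brown steel square tube, 30 x 120 x 30 mm; the point is its centre; y along its length, z up as it lies at the start. Absent in some runs
- drill_a_mid (a point): dark twist drill bit, about 12 mm thick (take 10 to 12) and 150 mm long, lying flat; the point is its centre, 6 mm above the surface; y along its length. It lies still and does not roll. Absent in some runs
- drill_b_mid (a point): dark twist drill bit, about 12 mm thick (take 10 to 12) and 150 mm long, lying flat; the point is its centre, 6 mm above the surface; y along its length. It lies still and does not roll. Absent in some runs
- board_top (a point): plywood base board fixed to the bench, 75 x 130 mm (x, y), its top 18 mm above the bench; the point is the centre of its top; y along its length
- bin_floor (a point): offcut bin, fixed: open grey sheet-steel box, 130 x 160 mm outside (x, y), 45 mm high with a rounded rim to 48 mm, walls 4 mm; the point is the centre of its inner floor, 4 mm above the bench; y along its length
- tray_floor (a point): drill-bit tray, fixed: low open wooden box, 90 x 200 mm outside (x, y), 24 mm high, walls 6 mm; the point is the centre of its inner floor, 6 mm above the bench; y along its length
- tape_black: bystander: small roll of black tape, 53 mm across, 19 mm high; the point is at the middle of its underside
- keys: bystander: bunch of keys, flat, about 100 x 120 mm; the point is at the middle of its underside
- oil_can: bystander: red oil can with a thin spout, 152 mm high; the point is at the middle of its underside
- box_rivets: bystander: small open carton of rivets, 97 x 85 x 61 mm; the point is at the middle of its underside

How it is judged:
By the outcome, as a careful person would: the job done as asked, in the order asked, and still so for the second after the job is handed in, with the robot touching nothing.
Of block_a, block_b, block_c, block_d only 3 to 4 are there at a start; the rules pass over those that are not, and their reading is None.
Of tube_a, tube_b, drill_a, drill_b only 3 to 4 are there at a start; the rules pass over those that are not, and their reading is None.
At some moment in a run one of block_a, block_b, block_c, block_d, tube_a, tube_b, drill_a, drill_b may be knocked a few centimetres aside while the robot is not near it.
Once in a run the grip may slacken for a moment while it holds something.
It also fails if it takes over 210 s, if anything falls off the work surface, if the arm or the gripper's body presses on something with over 40 N, if the wrist force passes 120 N, or if a joint passes its speed limit or range.

### The arm

A 6-joint arm with a two-finger parallel gripper is mounted at the origin on a cart in front of the work surface, level with it; the furniture and walls round the work are solid. World frame = base frame: x ahead of the robot, y to its left, z up, the work surface at z = 0. Lengths are in m, angles in rad, forces in N, time in s.
With the tool pointing down it reaches from about 0.425 to 0.925 m from the base axis. Payload 12.5 kg.
Tool frame: the origin (TCP) lies on the centre line of the jaws, within the pads' length; the fingertips stand 19 mm ahead of it and the grasp point (between the pads) is the TCP; z points along the fingers, y is the line along which they close (so a half turn about z gives the same grasp; the last joint's range is limited). The gripper opens to 85 mm and grips with 20 to 120 N. Pads are 22 mm wide; open, the fingers measure 114 mm over their backs; the gripper's body (76 mm by 85 mm) begins 54 mm behind the grasp point. The pads swing forward as they close: fully open they stand 13 mm farther back than shut.
Start: joints at [-1.314, 0.491, 1.559, -0, 1.092, -0.106], TCP at [0.222, -0.584, 0.25] pointing down, gripper open.
Joint ranges: [-3.1, 3.1], [-0.84, 2.19], [0.05, 2.79], [-1.13, 4.28], [0.06, 2.93], [-2.69, 2.69]. Speed limits (rad/s): [2.22, 2.22, 2.79, 3.14, 3.14, 3.14].

### API

Orientations are given as a unit quaternion [w, x, y, z].
In Python, from plant import env, camera, camera_model, workorder gives the robot as it stands.
- The arm moves only by the tool play_rows, never from a script. Its argument "moves" is a list of rows, each an object of numbers: "jaw": the gripper's target within -1 to 1 (fully open at 1, half-way at 0, shut at -1); "dx", "dy", "dz": the shift along the world's x, y, z in m; "twist": the turn about the world's z in degrees. A call has exactly 5 rows; each row is the pose to reach, as a shift and turn from the pose commanded when the call began; what a row does not reach only later rows make up. A row lasts 1/10 s, in which the tool goes at most 50 mm and 8.59 degrees, less where a joint would pass 70% of its speed; a pose out of reach is approached as far as the arm can. A call with a gripper value outside its range is refused whole. The fingers move at their own pace and stop on an object; "newtons" is the grip in N (left out, the last holds). Time passes only in rows, so rows that repeat a pose let the fingers close, or fill a call up. It gives the time, the measured TCP pose, the force, the opening and the grip force at its end, in the units of the state.
- env.sense(): the state, without advancing time (a new reading comes with each control period).
- camera(name): name is "side" or "top" or "wrist"; returns the picture (480x640x3 uint8, blue, green, red); there is no depth.
- camera_model(name): a dict with "fx", "fy", "cx", "cy" (pixels), "extrinsics" (4x4, takes a point from camera to world coordinates). Camera axes: x right, y up, looking along -z (the intrinsics and any distortion apply to the point x, -y, -z); pixel columns grow to the right and rows downward; lengths in m; the calibration is good to about 2 mm. A picture is of the moment at which its call begins: read the wrist's pose just before it. camera_model takes no time and is no camera call; for the wrist camera it gives the pose at the moment of the call.
- workorder.sign_off(): hands the job in; it is judged then, once.
The state is a dict: "t": time; "joint_pos": joint angles; "qvel": joint speeds; "joint_efforts": joint torques, N m; "position": TCP position; "orientation": TCP orientation; "contact_force": force on the tool from outside, world axes, zero at the start; "torque": the same for the moment, N m; "width": finger opening in m; "gripper_force": force on a finger pad.
Only numpy, scipy, OpenCV 4.12 (cv2) and the standard library are available. Lean on these libraries where they do the work, as an engineer would, in place of code of your own. Each camera call takes 0.05 s, during which the arm holds its last target. There are 200 camera calls.

## Working session

There is one attempt and no reset: what is moved stays moved. The work goes in short steps, Python scripts to look and compute and a tool call to move; the robot and the scene stay as the last step left them, time stands still between calls to the robot, and variables do not carry over. Pictures are saved under pics/ and viewed, at most 14 in all, crops included, and the job is handed in when it is done.

Besides the shell and the picture viewer there is one more tool, called after "Emit:" in YAML: its name, and indented under it one key for each argument. play_rows: Moves the arm, as the interface text tells. Its arguments: {"type":"object","properties":{"moves":{"type":"array"},"newtons":{"type":"number"}},"required":["moves"]}

```bash
ls; mkdir -p pics
cat > h.py <<'E'
import numpy as np, cv2
from plant import env, camera, camera_model, workorder
def ray(m,u,v):
    E=np.array(m["extrinsics"]); d=np.array([(u-m["cx"])/m["fx"],-(v-m["cy"])/m["fy"],-1.0])
    return E[:3,3],E[:3,:3]@d
def at(m,u,v,z):
    o,d=ray(m,u,v); return o+d*(z-o[2])/d[2]
def px(m,p):
    E=np.array(m["extrinsics"]); c=E[:3,:3].T@(np.array(p)-E[:3,3])
    return m["cx"]+m["fx"]*c[0]/-c[2], m["cy"]-m["fy"]*c[1]/-c[2]
E
python3 - <<'E'
from h import *
for n in ("top","side"):
    im=camera(n); cv2.imwrite(f"pics/{n}0.png",im); m=camera_model(n); print({k:(np.round(v,3).tolist()) for k,v in m.items()})
m=camera_model("wrist");print({k:(np.round(v,3).tolist()) for k,v in m.items()})
print(env.sense())
E
```

```text
pics
{'fx': 435.769, 'fy': 435.769, 'cx': 316.745, 'cy': 233.218, 'extrinsics': [[-0.016, 0.994, -0.107, 0.362], [-1.0, -0.018, -0.017, -0.071], [-0.019, 0.107, 0.994, 1.285], [0.0, 0.0, 0.0, 1.0]]}
{'fx': 549.145, 'fy': 549.145, 'cx': 313.636, 'cy': 239.878, 'extrinsics': [[-0.955, 0.158, -0.25, 0.117], [-0.296, -0.508, 0.809, 1.098], [0.001, 0.847, 0.532, 0.824], [0.0, 0.0, 0.0, 1.0]]}
{'fx': 334.315, 'fy': 334.315, 'cx': 311.766, 'cy': 231.165, 'extrinsics': [[0.356, 0.898, 0.26, 0.288], [-0.934, 0.343, 0.098, -0.56], [-0.001, -0.277, 0.961, 0.374], [0.0, 0.0, 0.0, 1.0]]}
{'t': 0.1, 'joint_pos': array([-1.31359921e+00,  4.91474497e-01,  1.55937774e+00,  2.78556150e-05,
        1.09167708e+00, -1.05579623e-01]), 'qvel': array([-0.00167838, -0.0016846 , -0.00068832,  0.00110765, -0.00218836,
        0.00019828]), 'joint_efforts': array([ 2.98326930e-03, -6.19444799e+01, -2.62025410e+01, -1.15034513e-04,
        2.89286676e-03,  2.79286115e-05]), 'position': array([ 0.22178996, -0.58414206,  0.24980527]), 'orientation': array([-4.67923525e-04,  9.83595236e-01,  1.80389000e-01, -2.31486691e-05]), 'contact_force': array([-0.40684198, -0.2408676 , -0.63701301]), 'torque': array([0.0158348 , 0.00404785, 0.01187168]), 'gripper_force': 0.0, 'width': 0.08547510320818726}
```

View pics/top0.png

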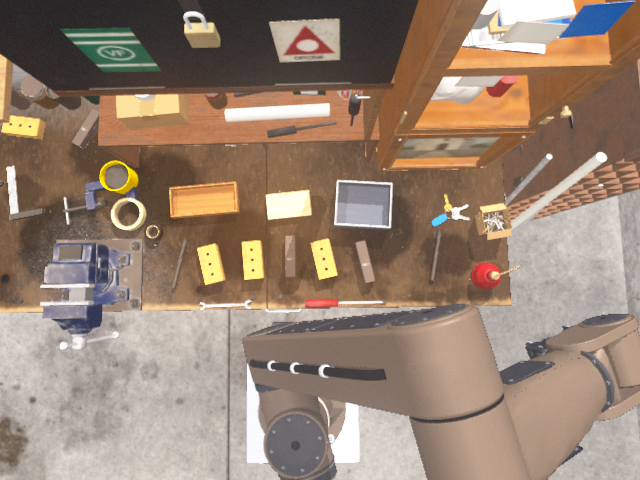

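View pics/side0.png

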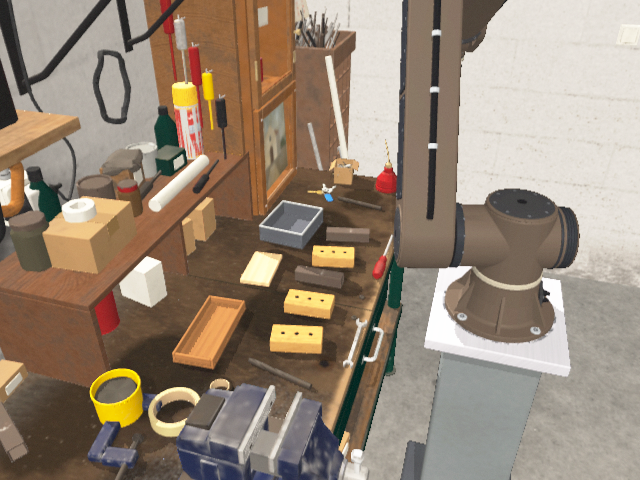

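Run:
```python
from h import *
t=cv2.imread("pics/top0.png"); s=cv2.imread("pics/side0.png")
a=cv2.resize(t[90:220,0:150],None,fx=4,fy=4)[:, :600]
b=cv2.resize(s[340:470,0:50],None,fx=4,fy=4)
cv2.imwrite("pics/crop0.png",np.hstack([a,b]))
c=t[170:310,160:520]; cv2.imwrite("pics/crop1.png",cv2.resize(c,None,fx=2.2,fy=2.2,interpolation=cv2.INTER_CUBIC))
m=camera_model("top")
for u,v in [(22,127),(85,128),(170,200)]: print(at(m,u,v,0.03))
```

```text
[0.83487326 0.83395757 0.03      ]
[0.82739659 0.64186085 0.03      ]
[0.60278808 0.380218   0.03      ]
```

View pics/crop0.png

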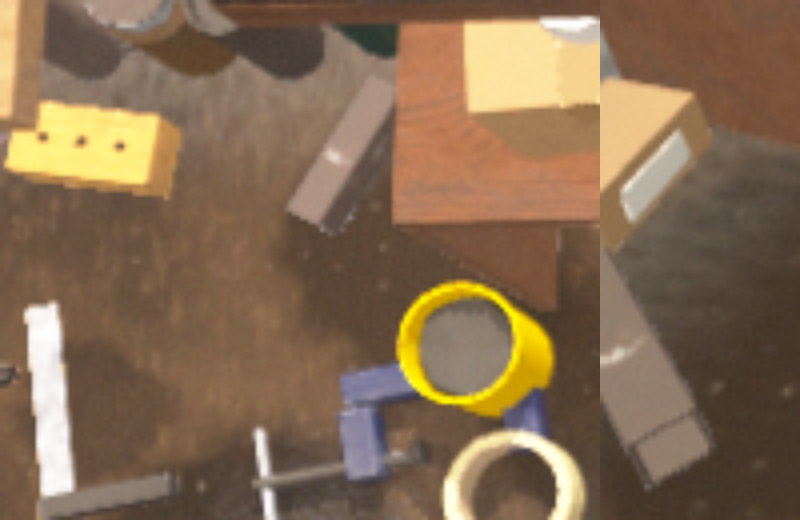

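View pics/crop1.png

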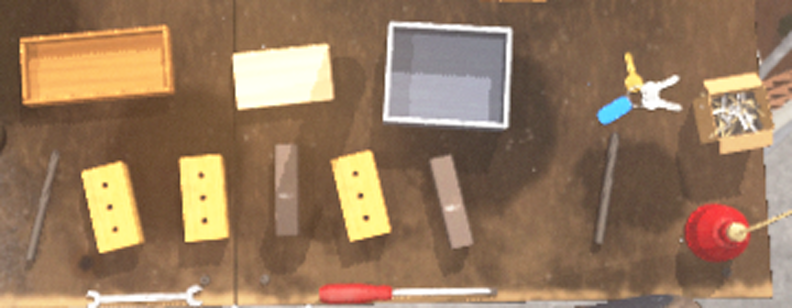

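```bash
cat >> h.py <<'E'
def rects(im,m,mask,z,amin,amax,show=True):
    out=[]
    for c in cv2.findContours(mask,cv2.RETR_EXTERNAL,cv2.CHAIN_APPROX_NONE)[0]:
        a=cv2.contourArea(c)
        if not amin<a<amax: continue
        w=np.array([at(m,u,v,z)[:2] for u,v in c[:,0].astype(float)],np.float32)
        (cx,cy),(W,H),ang=cv2.minAreaRect(w*1000)
        if W>H: ang+=90   # angle of long side: direction from y axis
        out.append((round(cx),round(cy),round(max(W,H)),round(min(W,H)),round((ang+90)%180-90,1),int(a),c[:,0].mean(0).round().tolist()))
    if show:
        for o in out: print(o)
    return out
E
python3 - <<'E'
from h import *
im=cv2.imread("pics/top0.png"); m=camera_model("top"); hsv=cv2.cvtColor(im,cv2.COLOR_BGR2HSV)
roi=np.zeros(im.shape[:2],np.uint8); roi[170:298,160:480]=255
for u,v in [(211,263),(252,260),(322,258),(290,205),(203,200),(290,255),(365,262),(179,265),(436,255),(363,205),(363,190),(265,270),(400,270)]: print((u,v),hsv[v,u], at(m,u,v,0.03)[:2].round(3))
ye=cv2.inRange(hsv,(15,90,170),(35,255,255))&roi
print("yellow z.03");rects(im,m,ye,0.03,200,3000)
E
```

```text
(211, 263) [ 24 135 254] [0.416 0.257]
(252, 260) [ 14 124 152] [0.422 0.138]
(322, 258) [ 19 140 242] [ 0.425 -0.064]
(290, 205) [ 30  15 255] [0.581 0.027]
(203, 200) [ 17 153 250] [0.601 0.283]
(290, 255) [ 14  86 164] [0.435 0.028]
(365, 262) [ 12  63 204] [ 0.411 -0.187]
(179, 265) [ 12  61 146] [0.412 0.35 ]
(436, 255) [ 14  49 160] [ 0.428 -0.391]
(363, 205) [125  18 189] [ 0.577 -0.186]
(363, 190) [124  12 143] [ 0.621 -0.187]
(265, 270) [ 14 117 124] [0.393 0.101]
(400, 270) [ 15 108 146] [ 0.387 -0.286]
yellow z.03
(415, 258, 112, 62, -76.9, 765, [211.0, 264.0])
(424, 137, 112, 59, -85.2, 731, [252.0, 259.0])
(424, -68, 112, 57, -77.9, 716, [324.0, 259.0])
(605, 282, 195, 90, 4.0, 1180, [207.0, 196.0])
```

Emit:
play_rows:
  moves:
    - {"jaw": 1,"dx": 0.016,"dy": 0.04,"dz": 0.016,"twist": -4}
    - {"jaw": 1,"dx": 0.032,"dy": 0.08,"dz": 0.032,"twist": -8}
    - {"jaw": 1,"dx": 0.048,"dy": 0.12,"dz": 0.048,"twist": -12}
    - {"jaw": 1,"dx": 0.064,"dy": 0.16,"dz": 0.064,"twist": -16}
    - {"jaw": 1,"dx": 0.08,"dy": 0.2,"dz": 0.08,"twist": -20.8}
  newtons: 50

```text
t: 0.6
position: [0.3021, -0.3826, 0.3307]
orientation: [-0.0, 1.0, -0.002, -0.0]
contact_force: [1.5, -0.5, 0.1]
width: 0.0853
gripper_force: 0.0
```

Emit:
play_rows:
  moves:
    - {"jaw": 1,"dx": 0.016,"dy": 0.042}
    - {"jaw": 1,"dx": 0.032,"dy": 0.084}
    - {"jaw": 1,"dx": 0.048,"dy": 0.126}
    - {"jaw": 1,"dx": 0.064,"dy": 0.168}
    - {"jaw": 1,"dx": 0.08,"dy": 0.21}

```text
invalid input
```

Emit:
play_rows:
  moves:
    - {"jaw": 1,"dx": 0.016,"dy": 0.042}
    - {"jaw": 1,"dx": 0.032,"dy": 0.084}
    - {"jaw": 1,"dx": 0.048,"dy": 0.126}
    - {"jaw": 1,"dx": 0.064,"dy": 0.168}
    - {"jaw": 1,"dx": 0.078,"dy": 0.204}

```text
invalid input
```

Run:
```python
from h import *
import json
s=env.sense(); print(s["t"],s["position"],s["orientation"],s["joint_pos"].round(3))
m=camera_model("wrist"); im=camera("wrist"); cv2.imwrite("pics/w1.png",im)
json.dump({k:np.array(v).tolist() for k,v in m.items()},open("w1.json","w"))
```

```text
0.6 [ 0.30207618 -0.38257932  0.3306878 ] [-1.74390034e-04  9.99998453e-01 -1.74594233e-03 -1.19997041e-04] [-1.038  0.212  1.769 -0.     1.161  0.536]
```

View pics/w1.png

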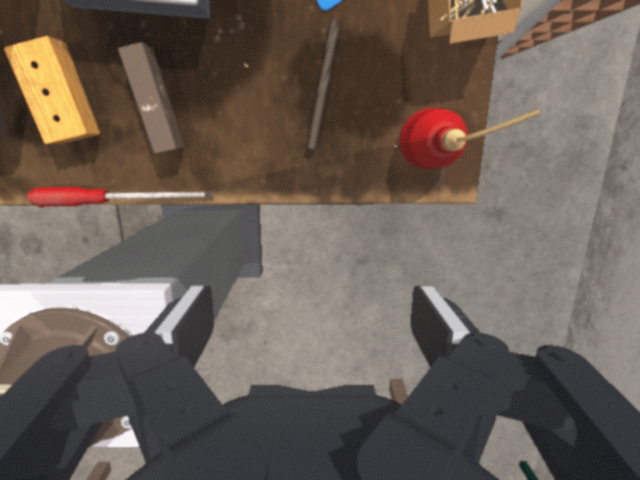

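Emit:
play_rows:
  moves:
    - {"jaw": 1,"dx": 0.028,"dy": 0.042,"dz": 0,"twist": 0}
    - {"jaw": 1,"dx": 0.056,"dy": 0.084,"dz": 0,"twist": 0}
    - {"jaw": 1,"dx": 0.084,"dy": 0.125,"dz": 0,"twist": 0}
    - {"jaw": 1,"dx": 0.11,"dy": 0.165,"dz": 0,"twist": 0}
    - {"jaw": 1,"dx": 0.138,"dy": 0.205,"dz": 0,"twist": 0}

```text
t: 1.15
position: [0.4404, -0.1775, 0.3303]
orientation: [0.0, 1.0, -0.0, -0.0]
contact_force: [0.7, -1.5, -0.2]
width: 0.0855
gripper_force: 0.0
```

Emit:
play_rows:
  moves:
    - {"jaw": 1,"dx": 0,"dy": 0.045,"dz": 0,"twist": 0}
    - {"jaw": 1,"dx": 0,"dy": 0.09,"dz": 0,"twist": 0}
    - {"jaw": 1,"dx": 0,"dy": 0.135,"dz": 0,"twist": 0}
    - {"jaw": 1,"dx": 0,"dy": 0.18,"dz": 0,"twist": 0}
    - {"jaw": 1,"dx": 0,"dy": 0.205,"dz": 0,"twist": 0}

```text
t: 1.65
position: [0.4392, 0.0282, 0.3303]
orientation: [-0.0, 1.0, 0.001, -0.0]
contact_force: [0.0, -1.1, 0.0]
width: 0.0855
gripper_force: 0.0
```

```bash
cat >> h.py <<'E'
import json
def snap(n):
    s=env.sense(); print("t",round(s["t"],2),"pos",s["position"].round(4),"j",s["joint_pos"].round(2),"w",round(s["width"],4))
    m=camera_model("wrist"); im=camera("wrist"); cv2.imwrite(f"pics/{n}.png",im)
    json.dump({k:np.array(v).tolist() for k,v in m.items()},open(n+".json","w")); return im,m
E
python3 - <<'E'
from h import *
snap("w2")
E
```

```text
t 1.65 pos [0.4392 0.0282 0.3303] j [-0.09  0.14  1.87  0.    1.14  1.48] w 0.0855
```

View pics/w2.png

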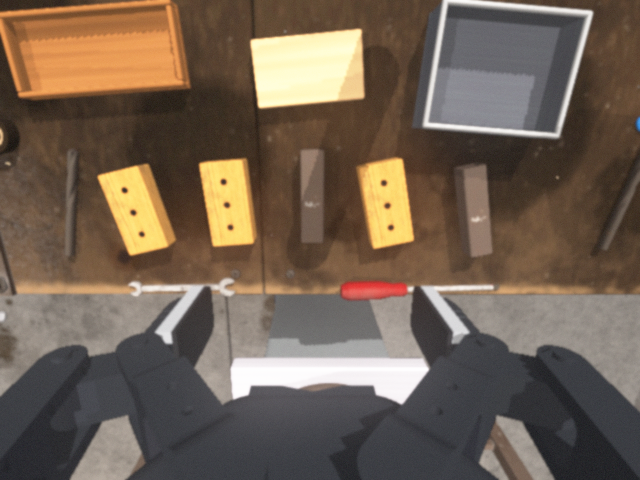

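```bash
cat >> h.py <<'E'
def load(n): return cv2.imread(f"pics/{n}.png"), json.load(open(n+".json"))
def mask_yellow(im): 
    h=cv2.cvtColor(im,cv2.COLOR_BGR2HSV); return cv2.inRange(h,(14,90,150),(35,200,255))
def blocks(im,m,z=0.03,amin=1500,amax=20000):
    """block centre & long-axis direction (deg from world x) from the three holes"""
    y=mask_yellow(im); y=cv2.morphologyEx(y,cv2.MORPH_OPEN,np.ones((3,3)))
    g=cv2.cvtColor(im,cv2.COLOR_BGR2GRAY); out=[]
    for c in cv2.findContours(y,cv2.RETR_EXTERNAL,cv2.CHAIN_APPROX_NONE)[0]:
        a=cv2.contourArea(c)
        if not amin<a<amax: continue
        f=np.zeros_like(y); cv2.drawContours(f,[c],-1,255,-1); f=cv2.erode(f,np.ones((7,7)))
        hm=((g<90)&(f>0)).astype(np.uint8); n,_,st,ce=cv2.connectedComponentsWithStats(hm)
        k=[i for i in range(1,n) if st[i,4]>6]
        p=np.array([at(m,*ce[i],z)[:2] for i in k])
        r=cv2.minAreaRect(np.array([at(m,u,v,z)[:2]*1000 for u,v in c[:,0].astype(float)],np.float32))
        if len(k)>=2:
            d=np.linalg.svd(p-p.mean(0))[2][0]; ang=np.degrees(np.arctan2(d[1],d[0])); ang=(ang+90)%180-90
            out.append((p.mean(0),ang)); print("block",len(k),p.mean(0).round(4),"ang",round(ang,1),"rect",np.round(r[0]),np.round(r[1]),"spacing",np.round(np.ptp(p@d),4))
        else: print("yellow blob",np.round(r[0]),np.round(r[1]),len(k))
    return out
E
python3 - <<'E'
from h import *
im,m=load("w2"); blocks(im,m)
h=cv2.cvtColor(im,cv2.COLOR_BGR2HSV)
for n,(u,v) in dict(bench=(270,200),bench2=(430,230),tube=(312,180),tubeside=(315,235),tube2=(470,200),drill=(71,200),drill2=(620,210),board=(300,70),tray=(100,60),rim=(500,132),bench3=(50,200)).items(): print(n,h[v,u],at(m,u,v,0)[:2].round(3))
bm=cv2.inRange(h,(10,20,190),(35,110,255)); bm[:,:240]=0;bm[:,380:]=0;bm[130:]=0
rects(im,m,bm,0.018,1500,20000)
E
```

```text
block 3 [0.4125 0.2601] ang 13.1 rect [414. 254.] [112.  69.] spacing 0.0602
block 3 [0.4229 0.1376] ang 4.4 rect [424. 135.] [113.  61.] spacing 0.0599
block 3 [ 0.4228 -0.0695] ang 12.2 rect [424. -68.] [114.  59.] spacing 0.0599
yellow blob [588. 271.] [ 54. 173.] 0
bench [ 11 122  98] [0.423 0.085]
bench2 [ 14 122 111] [ 0.381 -0.139]
tube [ 14  83 113] [0.451 0.027]
tubeside [ 11  78 115] [0.373 0.023]
tube2 [ 11  73 147] [ 0.424 -0.19 ]
drill [ 11  60 120] [0.423 0.359]
drill2 [11 54 90] [ 0.411 -0.4  ]
board [ 28  45 255] [0.587 0.043]
tray [ 14 160 234] [0.598 0.289]
rim [ 15  10 211] [ 0.514 -0.217]
bench3 [14 93 96] [0.422 0.388]
(585, 33, 129, 75, 5.1, 7212, [308.0, 68.0])
```

Emit:
play_rows:
  moves:
    - {"jaw": 1,"dx": -0.004,"dy": -0.025,"dz": -0.035,"twist": 4}
    - {"jaw": 1,"dx": -0.008,"dy": -0.05,"dz": -0.07,"twist": 8}
    - {"jaw": 1,"dx": -0.012,"dy": -0.075,"dz": -0.11,"twist": 12.2}
    - {"jaw": 1,"dx": -0.0165,"dy": -0.0977,"dz": -0.15,"twist": 12.2}
    - {"jaw": 1,"dx": -0.0165,"dy": -0.0977,"dz": -0.19,"twist": 12.2}

```text
t: 2.2
position: [0.423, -0.0739, 0.139]
orientation: [0.0, 0.994, 0.105, 0.0]
contact_force: [0.3, -0.3, -0.3]
width: 0.0855
gripper_force: 0.0
```

```bash
cat >> h.py <<'E'
def phi(s=None):
    w,x,y,z=(s or env.sense())["orientation"]; return np.degrees(np.arctan2(1-2*(x*x+z*z),2*(x*y-w*z)))
E
python3 - <<'E'
from h import *
im,m=snap("w3"); print(phi()); blocks(im,m)
E
```

```text
t 2.2 pos [ 0.423  -0.0739  0.139 ] j [-0.33  0.4   2.14 -0.    0.6   1.03] w 0.0855
-77.93971614331913
block 3 [ 0.4227 -0.0695] ang 12.4 rect [424. -69.] [112.  56.] spacing 0.0601
block 2 [0.4078 0.1368] ang 4.3 rect [424. 121.] [111.  60.] spacing 0.03
yellow blob [546.  22.] [ 18. 121.] 0
```

Emit:
play_rows:
  moves:
    - {"jaw": 1,"dx": 0,"dy": 0,"dz": -0.03,"twist": 0}
    - {"jaw": 1,"dx": 0,"dy": 0,"dz": -0.06,"twist": 0}
    - {"jaw": 1,"dx": 0,"dy": 0,"dz": -0.09,"twist": 0}
    - {"jaw": 1,"dx": 0,"dy": 0,"dz": -0.11,"twist": 0}
    - {"jaw": 1,"dx": 0,"dy": 0,"dz": -0.118,"twist": 0}

```text
t: 2.75
position: [0.4232, -0.0718, 0.0214]
orientation: [-0.0, 0.994, 0.106, -0.001]
contact_force: [1.0, -0.3, 0.4]
width: 0.0852
gripper_force: 0.0
```

Emit:
play_rows:
  moves:
    - {"jaw": 0,"dx": 0,"dy": 0,"dz": 0,"twist": 0}
    - {"jaw": -0.5,"dx": 0,"dy": 0,"dz": 0,"twist": 0}
    - {"jaw": -1,"dx": 0,"dy": 0,"dz": 0,"twist": 0}
    - {"jaw": -1,"dx": 0,"dy": 0,"dz": 0,"twist": 0}
    - {"jaw": -1,"dx": 0,"dy": 0,"dz": 0,"twist": 0}
  newtons: 60

```text
t: 3.25
position: [0.4237, -0.072, 0.0236]
orientation: [0.0, 0.994, 0.106, 0.001]
contact_force: [-1.1, 0.8, 8.4]
width: 0.0541
gripper_force: 64.1
```

Emit:
play_rows:
  moves:
    - {"jaw": -1,"dx": 0,"dy": 0,"dz": 0.03,"twist": 0}
    - {"jaw": -1,"dx": 0,"dy": 0,"dz": 0.07,"twist": 0}
    - {"jaw": -1,"dx": 0,"dy": 0,"dz": 0.1,"twist": 8}
    - {"jaw": -1,"dx": 0,"dy": 0,"dz": 0.1,"twist": 16}
    - {"jaw": -1,"dx": 0,"dy": 0,"dz": 0.1,"twist": 24}

```text
t: 3.75
position: [0.4237, -0.0721, 0.1243]
orientation: [0.001, 0.95, 0.313, 0.002]
contact_force: [-0.3, 0.0, -2.3]
width: 0.0539
gripper_force: 64.6
```

Emit:
play_rows:
  moves:
    - {"jaw": -1,"dx": 0.016,"dy": 0.01,"dz": 0,"twist": 8}
    - {"jaw": -1,"dx": 0.032,"dy": 0.02,"dz": 0,"twist": 16}
    - {"jaw": -1,"dx": 0.05,"dy": 0.03,"dz": 0,"twist": 24}
    - {"jaw": -1,"dx": 0.07,"dy": 0.045,"dz": 0,"twist": 32}
    - {"jaw": -1,"dx": 0.1,"dy": 0.065,"dz": 0,"twist": 40}

```text
t: 4.25
position: [0.5234, -0.0067, 0.1234]
orientation: [0.0, 0.785, 0.619, 0.0]
contact_force: [0.4, -0.7, -2.4]
width: 0.0539
gripper_force: 64.5
```

Emit:
play_rows:
  moves:
    - {"jaw": -1,"dx": 0.03,"dy": 0.02,"dz": 0,"twist": 8}
    - {"jaw": -1,"dx": 0.0615,"dy": 0.0397,"dz": 0,"twist": 16}
    - {"jaw": -1,"dx": 0.0615,"dy": 0.0397,"dz": 0,"twist": 19}
    - {"jaw": -1,"dx": 0.0615,"dy": 0.0397,"dz": 0,"twist": 19}
    - {"jaw": -1,"dx": 0.0615,"dy": 0.0397,"dz": 0,"twist": 19}

```text
t: 4.75
position: [0.5843, 0.0326, 0.1229]
orientation: [0.0, 0.675, 0.738, -0.0]
contact_force: [-0.2, -1.2, -1.5]
width: 0.0541
gripper_force: 64.6
```

Run:
```python
from h import *
im,m=snap("w4"); print(phi())
```

```text
t 4.75 pos [0.5843 0.0326 0.1229] j [-0.06  0.59  1.78 -0.    0.77 -0.15] w 0.0541
5.067022589109775
```

View pics/w4.png

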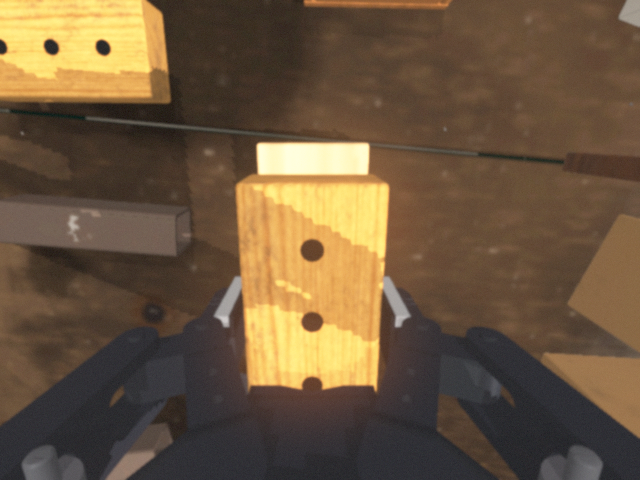

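```bash
cat >> h.py <<'E'
def held(im,m,p,ph,dz=0.0066):
    "hole positions (tool frame: along jaws, along block) of the held block; top face dz above TCP"
    g=cv2.cvtColor(im,cv2.COLOR_BGR2GRAY); c,s=np.cos(np.radians(ph)),np.sin(np.radians(ph))
    hm=(g[200:350,285:345]<110).astype(np.uint8); n,_,st,ce=cv2.connectedComponentsWithStats(hm)
    for i in range(1,n):
        if 40<st[i,4]<900:
            q=at(m,ce[i][0]+285,ce[i][1]+200,p[2]+dz)[:2]-p[:2]; print("hole",st[i,4],"jaw",round(q@[c,s],4),"long",round(q@[-s,c],4))
E
python3 - <<'E'
from h import *
im,m=load("w4"); held(im,m,np.array([.5843,.0326,.1229]),5.07)
a=at(m,257,142,.018);b=at(m,368.5,142,.018);print(a,b,np.linalg.norm(a-b)); mid=(a+b)/2; t=np.radians(5.1); print(mid-np.array([-np.sin(t),np.cos(t),0])*.065, np.degrees(np.arctan2(*(b-a)[[1,0]])))
E
```

```text
hole 374 jaw 0.0005 long 0.0287
hole 292 jaw 0.0007 long -0.0012
[0.54287667 0.09427683 0.018     ] [0.61628315 0.1009151  0.018     ] 0.07370602579768216
[0.58535804 0.0328533  0.018     ] 5.167303431823954
```

Emit:
play_rows:
  moves:
    - {"jaw": -1,"dx": 0.0005,"dy": 0.0005,"dz": -0.025,"twist": 0}
    - {"jaw": -1,"dx": 0.0005,"dy": 0.0005,"dz": -0.05,"twist": 0}
    - {"jaw": -1,"dx": 0.0005,"dy": 0.0005,"dz": -0.07,"twist": 0}
    - {"jaw": -1,"dx": 0.0005,"dy": 0.0005,"dz": -0.079,"twist": 0}
    - {"jaw": -1,"dx": 0.0005,"dy": 0.0005,"dz": -0.08,"twist": 0}

```text
t: 5.3
position: [0.5848, 0.0328, 0.042]
orientation: [-0.001, 0.675, 0.738, -0.0]
contact_force: [-0.9, -0.6, -1.0]
width: 0.0538
gripper_force: 65.0
```

Emit:
play_rows:
  moves:
    - {"jaw": -1,"dx": 0,"dy": 0,"dz": 0,"twist": 0}
    - {"jaw": 0.6,"dx": 0,"dy": 0,"dz": 0,"twist": 0}
    - {"jaw": 0.6,"dx": 0,"dy": 0,"dz": 0,"twist": 0}
    - {"jaw": 0.6,"dx": 0,"dy": 0,"dz": 0,"twist": 0}
    - {"jaw": 0.6,"dx": 0,"dy": 0,"dz": 0,"twist": 0}

```text
t: 5.8
position: [0.5855, 0.0332, 0.0427]
orientation: [0.0, 0.674, 0.738, 0.0]
contact_force: [-1.2, -0.2, -0.6]
width: 0.0684
gripper_force: 0.0
```

Emit:
play_rows:
  moves:
    - {"jaw": 0.6,"dx": 0,"dy": 0,"dz": 0.03,"twist": 0}
    - {"jaw": 1,"dx": 0,"dy": 0,"dz": 0.07,"twist": 0}
    - {"jaw": 1,"dx": 0,"dy": 0,"dz": 0.11,"twist": 0}
    - {"jaw": 1,"dx": 0,"dy": -0.035,"dz": 0.14,"twist": 0}
    - {"jaw": 1,"dx": 0,"dy": -0.07,"dz": 0.16,"twist": 0}

```text
t: 6.3
position: [0.5857, -0.037, 0.205]
orientation: [0.001, 0.674, 0.739, 0.001]
contact_force: [0.1, -0.3, -1.3]
width: 0.0853
gripper_force: 0.0
```

Run:
```python
from h import *
im,m=snap("w5"); print(phi()); blocks(im,m,.048)
```

```text
t 6.3 pos [ 0.5857 -0.037   0.205 ] j [-0.18  0.48  1.71  0.    0.95 -0.27] w 0.0853
5.154686472467536
yellow blob [ 823. -102.] [117. 118.] 0
yellow blob [827.   1.] [71. 87.] 0
block 3 [0.5861 0.0318] ang -84.7 rect [584.  30.] [ 59. 114.] spacing 0.0601
yellow blob [438. 106.] [111.  15.] 0
```

Emit:
play_rows:
  moves:
    - {"jaw": 1,"dx": -0.015,"dy": 0.016,"dz": 0,"twist": -8}
    - {"jaw": 1,"dx": -0.03,"dy": 0.032,"dz": 0,"twist": -16}
    - {"jaw": 1,"dx": -0.045,"dy": 0.048,"dz": 0,"twist": -24}
    - {"jaw": 1,"dx": -0.06,"dy": 0.064,"dz": 0,"twist": -32}
    - {"jaw": 1,"dx": -0.075,"dy": 0.08,"dz": 0,"twist": -40}

```text
t: 6.85
position: [0.5096, 0.0437, 0.2024]
orientation: [0.0, 0.888, 0.461, 0.0]
contact_force: [0.2, 0.1, -0.3]
width: 0.0856
gripper_force: 0.0
```

Emit:
play_rows:
  moves:
    - {"jaw": 1,"dx": -0.015,"dy": 0.016,"dz": 0,"twist": -8}
    - {"jaw": 1,"dx": -0.03,"dy": 0.032,"dz": 0,"twist": -16}
    - {"jaw": 1,"dx": -0.045,"dy": 0.048,"dz": 0,"twist": -24}
    - {"jaw": 1,"dx": -0.06,"dy": 0.064,"dz": 0,"twist": -32}
    - {"jaw": 1,"dx": -0.075,"dy": 0.08,"dz": 0,"twist": -40}

```text
t: 7.35
position: [0.4346, 0.1238, 0.2024]
orientation: [0.0, 0.992, 0.129, 0.0]
contact_force: [-0.3, 0.5, -0.4]
width: 0.0855
gripper_force: 0.0
```

Emit:
play_rows:
  moves:
    - {"jaw": 1,"dx": -0.0126,"dy": 0.0144,"dz": -0.02,"twist": -8}
    - {"jaw": 1,"dx": -0.0126,"dy": 0.0144,"dz": -0.05,"twist": -10.7}
    - {"jaw": 1,"dx": -0.0126,"dy": 0.0144,"dz": -0.062,"twist": -10.7}
    - {"jaw": 1,"dx": -0.0126,"dy": 0.0144,"dz": -0.062,"twist": -10.7}
    - {"jaw": 1,"dx": -0.0126,"dy": 0.0144,"dz": -0.062,"twist": -10.7}

```text
t: 7.85
position: [0.4229, 0.1376, 0.1406]
orientation: [0.0, 0.999, 0.039, 0.0]
contact_force: [-0.6, 0.0, 1.0]
width: 0.0858
gripper_force: 0.0
```

Run:
```python
from h import *
im,m=snap("w6"); print(phi()); blocks(im,m)
```

```text
t 7.85 pos [0.4229 0.1376 0.1406] j [ 0.17  0.41  2.11 -0.    0.63  1.66] w 0.0858
-85.51131502880192
block 3 [0.4232 0.1375] ang 4.7 rect [424. 137.] [111.  56.] spacing 0.0603
block 3 [0.4129 0.2601] ang 13.4 rect [414. 255.] [111.  67.] spacing 0.06
yellow blob [563.  31.] [ 38. 139.] 0
```

Emit:
play_rows:
  moves:
    - {"jaw": 1,"dx": 0.0003,"dy": 0,"dz": -0.03,"twist": 0}
    - {"jaw": 1,"dx": 0.0003,"dy": 0,"dz": -0.06,"twist": 0}
    - {"jaw": 1,"dx": 0.0003,"dy": 0,"dz": -0.09,"twist": 0}
    - {"jaw": 1,"dx": 0.0003,"dy": 0,"dz": -0.11,"twist": 0}
    - {"jaw": 1,"dx": 0.0003,"dy": 0,"dz": -0.115,"twist": 0}

```text
t: 8.4
position: [0.423, 0.1374, 0.0244]
orientation: [0.0, 0.999, 0.039, -0.001]
contact_force: [-0.2, 0.3, 0.1]
width: 0.0856
gripper_force: 0.0
```

Emit:
play_rows:
  moves:
    - {"jaw": 0.3,"dx": 0,"dy": 0,"dz": 0,"twist": 0}
    - {"jaw": -0.5,"dx": 0,"dy": 0,"dz": 0,"twist": 0}
    - {"jaw": -1,"dx": 0,"dy": 0,"dz": 0,"twist": 0}
    - {"jaw": -1,"dx": 0,"dy": 0,"dz": 0,"twist": 0}
    - {"jaw": -1,"dx": 0,"dy": 0,"dz": 0,"twist": 0}

```text
t: 8.9
position: [0.4236, 0.1376, 0.0268]
orientation: [-0.0, 0.999, 0.039, 0.001]
contact_force: [-0.6, -0.6, 5.9]
width: 0.0538
gripper_force: 63.6
```

Emit:
play_rows:
  moves:
    - {"jaw": -1,"dx": 0,"dy": 0,"dz": 0.03,"twist": 0}
    - {"jaw": -1,"dx": 0,"dy": 0,"dz": 0.07,"twist": 0}
    - {"jaw": -1,"dx": 0,"dy": 0,"dz": 0.1,"twist": 8}
    - {"jaw": -1,"dx": 0.01,"dy": 0,"dz": 0.12,"twist": 16}
    - {"jaw": -1,"dx": 0.02,"dy": 0,"dz": 0.12,"twist": 24}

```text
t: 9.4
position: [0.4441, 0.1378, 0.1492]
orientation: [0.0, 0.969, 0.249, 0.003]
contact_force: [0.1, 0.2, -3.3]
width: 0.0545
gripper_force: 41.6
```

Emit:
play_rows:
  moves:
    - {"jaw": -1,"dx": 0.02,"dy": -0.015,"dz": 0,"twist": 8}
    - {"jaw": -1,"dx": 0.04,"dy": -0.03,"dz": 0,"twist": 16}
    - {"jaw": -1,"dx": 0.06,"dy": -0.045,"dz": 0,"twist": 24}
    - {"jaw": -1,"dx": 0.08,"dy": -0.06,"dz": 0,"twist": 32}
    - {"jaw": -1,"dx": 0.1,"dy": -0.075,"dz": 0,"twist": 40}

```text
t: 9.9
position: [0.5437, 0.0619, 0.1466]
orientation: [0.0, 0.825, 0.565, 0.001]
contact_force: [-0.0, -0.0, -1.5]
width: 0.0538
gripper_force: 70.3
```

Emit:
play_rows:
  moves:
    - {"jaw": -1,"dx": 0.02,"dy": -0.015,"dz": 0,"twist": 8}
    - {"jaw": -1,"dx": 0.0424,"dy": -0.0304,"dz": 0,"twist": 16}
    - {"jaw": -1,"dx": 0.0424,"dy": -0.0304,"dz": 0,"twist": 24}
    - {"jaw": -1,"dx": 0.0424,"dy": -0.0304,"dz": 0,"twist": 26.6}
    - {"jaw": -1,"dx": 0.0424,"dy": -0.0304,"dz": 0,"twist": 26.6}

```text
t: 10.4
position: [0.5854, 0.032, 0.1464]
orientation: [0.0, 0.675, 0.738, 0.0]
contact_force: [-0.2, -0.3, -2.0]
width: 0.0538
gripper_force: 70.3
```

Run:
```python
from h import *
im,m=snap("w7"); s=env.sense(); print(phi(),s["gripper_force"]); held(im,m,s["position"],phi(),.005)
```

```text
t 10.4 pos [0.5854 0.032  0.1464] j [-0.06  0.56  1.76  0.    0.82 -0.15] w 0.0538
5.011500140195154 70.32913327217102
hole 337 jaw 0.0005 long 0.029
hole 254 jaw 0.0007 long -0.0004
```

Emit:
play_rows:
  moves:
    - {"jaw": -1,"dx": 0.0003,"dy": 0.0003,"dz": -0.02,"twist": 0}
    - {"jaw": -1,"dx": 0.0003,"dy": 0.0003,"dz": -0.04,"twist": 0}
    - {"jaw": -1,"dx": 0.0003,"dy": 0.0003,"dz": -0.06,"twist": 0}
    - {"jaw": -1,"dx": 0.0003,"dy": 0.0003,"dz": -0.067,"twist": 0}
    - {"jaw": -1,"dx": 0.0003,"dy": 0.0003,"dz": -0.068,"twist": 0}

```text
t: 10.95
position: [0.5855, 0.0326, 0.0771]
orientation: [-0.0, 0.675, 0.738, -0.0]
contact_force: [-0.0, 0.5, -1.2]
width: 0.0539
gripper_force: 70.3
```

Emit:
play_rows:
  moves:
    - {"jaw": -1,"dx": 0,"dy": 0,"dz": -0.001,"twist": 0}
    - {"jaw": -1,"dx": 0,"dy": 0,"dz": -0.001,"twist": 0}
    - {"jaw": -1,"dx": 0,"dy": 0,"dz": -0.002,"twist": 0}
    - {"jaw": -1,"dx": 0,"dy": 0,"dz": -0.002,"twist": 0}
    - {"jaw": -1,"dx": 0,"dy": 0,"dz": -0.002,"twist": 0}

```text
t: 11.45
position: [0.5858, 0.0325, 0.0756]
orientation: [0.0, 0.675, 0.738, 0.0]
contact_force: [-0.2, 0.3, -1.3]
width: 0.0535
gripper_force: 70.3
```

Emit:
play_rows:
  moves:
    - {"jaw": -1,"dx": 0,"dy": 0,"dz": -0.0005,"twist": 0}
    - {"jaw": -1,"dx": 0,"dy": 0,"dz": -0.001,"twist": 0}
    - {"jaw": -1,"dx": 0,"dy": 0,"dz": -0.0015,"twist": 0}
    - {"jaw": -1,"dx": 0,"dy": 0,"dz": -0.0018,"twist": 0}
    - {"jaw": -1,"dx": 0,"dy": 0,"dz": -0.0018,"twist": 0}

```text
t: 11.95
position: [0.5858, 0.0324, 0.0749]
orientation: [0.0, 0.675, 0.738, 0.0]
contact_force: [-3.9, -0.6, 14.1]
width: 0.0533
gripper_force: 72.3
```

Emit:
play_rows:
  moves:
    - {"jaw": 0.6,"dx": 0,"dy": 0,"dz": 0,"twist": 0}
    - {"jaw": 0.6,"dx": 0,"dy": 0,"dz": 0,"twist": 0}
    - {"jaw": 0.6,"dx": 0,"dy": 0,"dz": 0,"twist": 0}
    - {"jaw": 0.6,"dx": 0,"dy": 0,"dz": 0,"twist": 0}
    - {"jaw": 0.6,"dx": 0,"dy": 0,"dz": 0,"twist": 0}

```text
t: 12.45
position: [0.5857, 0.0325, 0.0734]
orientation: [-0.0, 0.675, 0.738, -0.0]
contact_force: [0.4, 0.3, -0.6]
width: 0.0685
gripper_force: 0.0
```

Emit:
play_rows:
  moves:
    - {"jaw": 0.6,"dx": 0,"dy": 0,"dz": 0.03,"twist": 0}
    - {"jaw": 1,"dx": 0,"dy": 0,"dz": 0.07,"twist": 0}
    - {"jaw": 1,"dx": 0,"dy": 0,"dz": 0.11,"twist": 0}
    - {"jaw": 1,"dx": 0,"dy": -0.035,"dz": 0.14,"twist": 0}
    - {"jaw": 1,"dx": 0,"dy": -0.07,"dz": 0.15,"twist": 0}

```text
t: 12.95
position: [0.5865, -0.0378, 0.227]
orientation: [0.002, 0.674, 0.738, 0.001]
contact_force: [1.3, -0.3, 0.6]
width: 0.0855
gripper_force: 0.0
```

Run:
```python
from h import *
im,m=snap("w8"); print(phi()); blocks(im,m,.078)
```

```text
t 12.95 pos [ 0.5865 -0.0378  0.227 ] j [-0.18  0.46  1.68  0.    0.99 -0.27] w 0.0855
5.0522478839736165
yellow blob [788. -90.] [ 81. 106.] 0
yellow blob [789.  25.] [77. 85.] 0
block 2 [0.585  0.0463] ang -85.0 rect [586.  31.] [ 57. 111.] spacing 0.0298
yellow blob [355.  36.] [18. 92.] 0
```

View pics/w8.png

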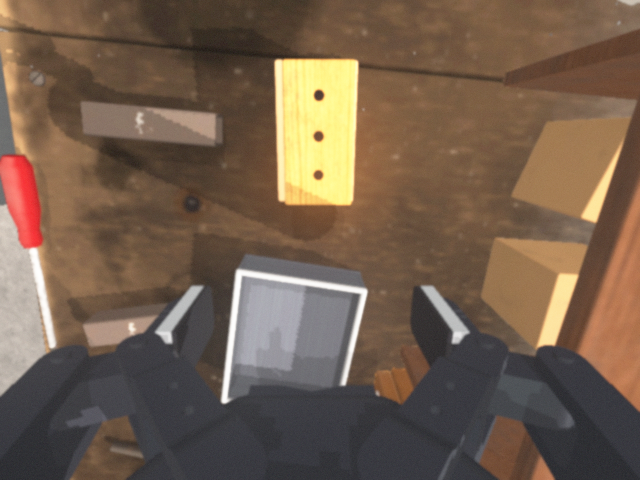

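Emit:
play_rows:
  moves:
    - {"jaw": 1,"dx": -0.015,"dy": 0.026,"dz": 0,"twist": -8}
    - {"jaw": 1,"dx": -0.03,"dy": 0.052,"dz": 0,"twist": -16}
    - {"jaw": 1,"dx": -0.045,"dy": 0.078,"dz": 0,"twist": -24}
    - {"jaw": 1,"dx": -0.06,"dy": 0.104,"dz": 0,"twist": -32}
    - {"jaw": 1,"dx": -0.075,"dy": 0.13,"dz": 0,"twist": -40}

```text
t: 13.5
position: [0.51, 0.0933, 0.2234]
orientation: [0.0, 0.888, 0.46, -0.0]
contact_force: [0.5, 0.1, -0.3]
width: 0.0855
gripper_force: 0.0
```

Emit:
play_rows:
  moves:
    - {"jaw": 1,"dx": -0.015,"dy": 0.026,"dz": 0,"twist": -8}
    - {"jaw": 1,"dx": -0.03,"dy": 0.052,"dz": 0,"twist": -16}
    - {"jaw": 1,"dx": -0.045,"dy": 0.078,"dz": 0,"twist": -24}
    - {"jaw": 1,"dx": -0.06,"dy": 0.104,"dz": 0,"twist": -32}
    - {"jaw": 1,"dx": -0.075,"dy": 0.13,"dz": 0,"twist": -40}

```text
t: 14.0
position: [0.435, 0.2234, 0.2235]
orientation: [0.0, 0.992, 0.128, -0.0]
contact_force: [0.3, 0.7, -0.6]
width: 0.0853
gripper_force: 0.0
```

Emit:
play_rows:
  moves:
    - {"jaw": 1,"dx": -0.01,"dy": 0.02,"dz": -0.02,"twist": -1.8}
    - {"jaw": 1,"dx": -0.0232,"dy": 0.0376,"dz": -0.05,"twist": -1.8}
    - {"jaw": 1,"dx": -0.0232,"dy": 0.0376,"dz": -0.083,"twist": -1.8}
    - {"jaw": 1,"dx": -0.0232,"dy": 0.0376,"dz": -0.083,"twist": -1.8}
    - {"jaw": 1,"dx": -0.0232,"dy": 0.0376,"dz": -0.083,"twist": -1.8}

```text
t: 14.5
position: [0.4127, 0.26, 0.1408]
orientation: [0.0, 0.993, 0.116, -0.0]
contact_force: [1.2, -0.8, 0.7]
width: 0.0852
gripper_force: 0.0
```

Run:
```python
from h import *
im,m=snap("w9"); print(phi()); blocks(im,m)
```

```text
t 14.5 pos [0.4127 0.26   0.1408] j [ 0.43  0.46  2.   -0.    0.68  1.77] w 0.0852
-76.7357411274262
yellow blob [316. 405.] [22. 80.] 0
yellow blob [414. 260.] [112.  57.] 1
yellow blob [570. 237.] [ 15. 104.] 0
```

Emit:
play_rows:
  moves:
    - {"jaw": 1,"dx": 0,"dy": 0,"dz": -0.03,"twist": 0}
    - {"jaw": 1,"dx": 0,"dy": 0,"dz": -0.06,"twist": 0}
    - {"jaw": 1,"dx": 0,"dy": 0,"dz": -0.09,"twist": 0}
    - {"jaw": 1,"dx": 0,"dy": 0,"dz": -0.11,"twist": 0}
    - {"jaw": 1,"dx": 0,"dy": 0,"dz": -0.115,"twist": 0}

```text
t: 15.05
position: [0.413, 0.2598, 0.0252]
orientation: [0.0, 0.993, 0.115, -0.0]
contact_force: [0.6, 0.7, 0.5]
width: 0.0853
gripper_force: 0.0
```

Emit:
play_rows:
  moves:
    - {"jaw": 0.3,"dx": 0,"dy": 0,"dz": 0,"twist": 0}
    - {"jaw": -0.5,"dx": 0,"dy": 0,"dz": 0,"twist": 0}
    - {"jaw": -1,"dx": 0,"dy": 0,"dz": 0,"twist": 0}
    - {"jaw": -1,"dx": 0,"dy": 0,"dz": 0,"twist": 0}
    - {"jaw": -1,"dx": 0,"dy": 0,"dz": 0,"twist": 0}

```text
t: 15.55
position: [0.4133, 0.2603, 0.0273]
orientation: [-0.0, 0.993, 0.116, 0.001]
contact_force: [0.8, -1.0, 6.7]
width: 0.0539
gripper_force: 63.6
```

Emit:
play_rows:
  moves:
    - {"jaw": -1,"dx": 0,"dy": 0,"dz": 0.03,"twist": 0}
    - {"jaw": -1,"dx": 0,"dy": 0,"dz": 0.07,"twist": 0}
    - {"jaw": -1,"dx": 0,"dy": 0,"dz": 0.11,"twist": 8}
    - {"jaw": -1,"dx": 0.01,"dy": -0.01,"dz": 0.14,"twist": 16}
    - {"jaw": -1,"dx": 0.02,"dy": -0.02,"dz": 0.16,"twist": 24}

```text
t: 16.05
position: [0.4329, 0.2401, 0.1892]
orientation: [-0.0, 0.946, 0.323, 0.002]
contact_force: [-0.3, 0.3, -1.6]
width: 0.0539
gripper_force: 64.7
```

Emit:
play_rows:
  moves:
    - {"jaw": -1,"dx": 0.022,"dy": -0.03,"dz": 0,"twist": 8}
    - {"jaw": -1,"dx": 0.044,"dy": -0.06,"dz": 0,"twist": 16}
    - {"jaw": -1,"dx": 0.066,"dy": -0.09,"dz": 0,"twist": 24}
    - {"jaw": -1,"dx": 0.088,"dy": -0.12,"dz": 0,"twist": 32}
    - {"jaw": -1,"dx": 0.11,"dy": -0.15,"dz": 0,"twist": 40}

```text
t: 16.55
position: [0.5432, 0.0887, 0.187]
orientation: [0.001, 0.779, 0.627, 0.001]
contact_force: [0.2, 0.8, -2.2]
width: 0.0538
gripper_force: 64.7
```

Emit:
play_rows:
  moves:
    - {"jaw": -1,"dx": 0.022,"dy": -0.03,"dz": 0,"twist": 8}
    - {"jaw": -1,"dx": 0.0432,"dy": -0.0576,"dz": 0,"twist": 16}
    - {"jaw": -1,"dx": 0.0432,"dy": -0.0576,"dz": 0,"twist": 17.8}
    - {"jaw": -1,"dx": 0.0432,"dy": -0.0576,"dz": 0,"twist": 17.8}
    - {"jaw": -1,"dx": 0.0432,"dy": -0.0576,"dz": 0,"twist": 17.8}

```text
t: 17.05
position: [0.5853, 0.0327, 0.1863]
orientation: [0.0, 0.675, 0.737, 0.0]
contact_force: [-0.3, 0.4, -1.5]
width: 0.0535
gripper_force: 64.7
```

Run:
```python
from h import *
im,m=snap("w10"); s=env.sense(); print(phi(),s["gripper_force"]); held(im,m,s["position"],phi(),.005)
```

```text
t 17.05 pos [0.5853 0.0327 0.1863] j [-0.06  0.51  1.73  0.    0.91 -0.14] w 0.0535
5.048257589835876 64.6886658668518
hole 335 jaw 0.0005 long 0.0293
hole 255 jaw 0.0006 long -0.0001
```

Emit:
play_rows:
  moves:
    - {"jaw": -1,"dx": 0.0003,"dy": -0.0003,"dz": -0.02,"twist": 0}
    - {"jaw": -1,"dx": 0.0003,"dy": -0.0003,"dz": -0.04,"twist": 0}
    - {"jaw": -1,"dx": 0.0003,"dy": -0.0003,"dz": -0.06,"twist": 0}
    - {"jaw": -1,"dx": 0.0003,"dy": -0.0003,"dz": -0.072,"twist": 0}
    - {"jaw": -1,"dx": 0.0003,"dy": -0.0003,"dz": -0.078,"twist": 0}

```text
t: 17.6
position: [0.5856, 0.0327, 0.1069]
orientation: [-0.0, 0.675, 0.738, -0.0]
contact_force: [-0.4, -0.1, -2.5]
width: 0.0536
gripper_force: 64.8
```

Emit:
play_rows:
  moves:
    - {"jaw": -1,"dx": 0,"dy": 0,"dz": -0.0005,"twist": 0}
    - {"jaw": -1,"dx": 0,"dy": 0,"dz": -0.001,"twist": 0}
    - {"jaw": -1,"dx": 0,"dy": 0,"dz": -0.0015,"twist": 0}
    - {"jaw": -1,"dx": 0,"dy": 0,"dz": -0.0015,"twist": 0}
    - {"jaw": -1,"dx": 0,"dy": 0,"dz": -0.0015,"twist": 0}

```text
t: 18.1
position: [0.5862, 0.0322, 0.1064]
orientation: [0.0, 0.675, 0.738, 0.0]
contact_force: [-0.5, 0.1, -0.3]
width: 0.0535
gripper_force: 64.8
```

Emit:
play_rows:
  moves:
    - {"jaw": -1,"dx": -0.0003,"dy": 0,"dz": -0.0005,"twist": 0}
    - {"jaw": -1,"dx": -0.0003,"dy": 0,"dz": -0.0005,"twist": 0}
    - {"jaw": 0.6,"dx": -0.0003,"dy": 0,"dz": -0.0005,"twist": 0}
    - {"jaw": 0.6,"dx": -0.0003,"dy": 0,"dz": -0.0005,"twist": 0}
    - {"jaw": 0.6,"dx": -0.0003,"dy": 0,"dz": -0.0005,"twist": 0}

```text
t: 18.6
position: [0.5858, 0.0322, 0.1057]
orientation: [0.0, 0.675, 0.738, 0.0]
contact_force: [-0.9, -0.2, 0.3]
width: 0.0686
gripper_force: 0.0
```

Emit:
play_rows:
  moves:
    - {"jaw": 0.6,"dx": 0,"dy": 0,"dz": 0,"twist": 0}
    - {"jaw": 0.6,"dx": 0,"dy": 0,"dz": 0.03,"twist": 0}
    - {"jaw": 1,"dx": 0,"dy": 0,"dz": 0.07,"twist": 0}
    - {"jaw": 1,"dx": 0,"dy": -0.035,"dz": 0.11,"twist": 0}
    - {"jaw": 1,"dx": 0,"dy": -0.07,"dz": 0.15,"twist": 0}

```text
t: 19.1
position: [0.5855, -0.0338, 0.2524]
orientation: [0.0, 0.674, 0.738, 0.0]
contact_force: [1.2, -0.8, -0.1]
width: 0.0855
gripper_force: 0.0
```

Run:
```python
from h import *
im,m=snap("w11"); print(phi()); blocks(im,m,.108)
```

```text
t 19.1 pos [ 0.5855 -0.0338  0.2524] j [-0.17  0.43  1.65  0.    1.05 -0.26] w 0.0855
5.05710670077796
yellow blob [760. -76.] [55. 92.] 0
yellow blob [761.  27.] [50. 70.] 0
yellow blob [585.  31.] [ 60. 111.] 1
```

View pics/w11.png

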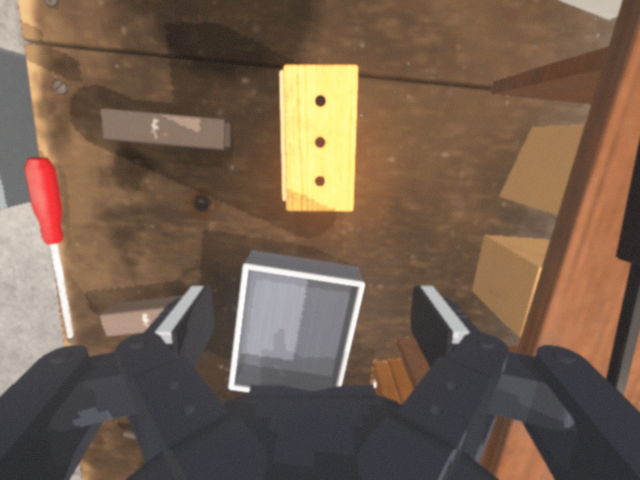

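```bash
cat >> h.py <<'E'
def tubes(im,m,z=0.03,roi=None,smax=95,vmin=100,amin=1000):
    h=cv2.cvtColor(im,cv2.COLOR_BGR2HSV); k=cv2.inRange(h,(5,30,vmin),(20,smax,255))
    if roi: r=np.zeros_like(k); r[roi[1]:roi[3],roi[0]:roi[2]]=255; k&=r
    k=cv2.morphologyEx(k,cv2.MORPH_OPEN,np.ones((5,5))); return rects(im,m,k,z,amin,6000)
E
python3 - <<'E'
from h import *
im,m=load("w2"); h=cv2.cvtColor(im,cv2.COLOR_BGR2HSV)
print("tubes w2");tubes(im,m,roi=(290,140,340,255));tubes(im,m,roi=(440,150,510,265))
im2,m2=load("w11");print("w11");tubes(im2,m2,roi=(80,90,250,160));tubes(im2,m2,roi=(80,280,180,350))
k=cv2.inRange(h,(0,0,190),(180,40,255)); k[:,:405]=0; k[:,600:]=0; k[145:]=0
print("bin");rects(im,m,k,.047,200,30000)
k=cv2.inRange(h,(5,120,120),(18,255,255)); k[:,200:]=0;k[110:]=0; k=cv2.morphologyEx(k,cv2.MORPH_CLOSE,np.ones((7,7)));k=cv2.morphologyEx(k,cv2.MORPH_OPEN,np.ones((5,5)))
print("tray");rects(im,m,k,.024,2000,30000)
top=cv2.imread("pics/top0.png");mt=camera_model("top");h=cv2.cvtColor(top,cv2.COLOR_BGR2HSV)
k=cv2.inRange(h,(0,0,190),(180,40,255)); k[:,:325]=0; k[:,400:]=0; k[235:]=0;k[:165]=0
print("top bin");rects(top,mt,k,.047,200,30000)
k=cv2.inRange(h,(5,120,120),(20,255,255)); k[:,245:]=0;k[:,:160]=0;k[225:]=0;k[:175]=0
print("top tray");rects(top,mt,k,.024,500,30000)
E
```

```text
tubes w2
(433, 28, 121, 28, -89.3, 1933, [312.0, 195.0])
(413, -188, 123, 31, -77.7, 2001, [478.0, 211.0])
w11
(434, 28, 126, 30, -89.4, 3810, [164.0, 129.0])
(394, -187, 86, 44, -79.4, 1790, [132.0, 315.0])
bin
(579, -186, 161, 130, -4.3, 18240, [505.0, 66.0])
tray
(605, 282, 211, 96, 4.1, 15708, [95.0, 48.0])
top bin
(579, -184, 162, 133, -4.4, 2478, [363.0, 204.0])
top tray
(609, 273, 226, 108, 4.9, 2274, [211.0, 197.0])
```

Emit:
play_rows:
  moves:
    - {"jaw": 1,"dx": -0.015,"dy": 0.006,"dz": 0,"twist": -8}
    - {"jaw": 1,"dx": -0.03,"dy": 0.012,"dz": 0,"twist": -16}
    - {"jaw": 1,"dx": -0.045,"dy": 0.018,"dz": 0,"twist": -24}
    - {"jaw": 1,"dx": -0.06,"dy": 0.024,"dz": 0,"twist": -32}
    - {"jaw": 1,"dx": -0.075,"dy": 0.03,"dz": 0,"twist": -40}

```text
t: 19.65
position: [0.5101, -0.0035, 0.2508]
orientation: [0.0, 0.888, 0.46, 0.0]
contact_force: [0.3, -1.2, -0.0]
width: 0.0858
gripper_force: 0.0
```

Emit:
play_rows:
  moves:
    - {"jaw": 1,"dx": -0.015,"dy": 0.006,"dz": 0,"twist": -8}
    - {"jaw": 1,"dx": -0.03,"dy": 0.012,"dz": 0,"twist": -16}
    - {"jaw": 1,"dx": -0.045,"dy": 0.018,"dz": 0,"twist": -24}
    - {"jaw": 1,"dx": -0.06,"dy": 0.024,"dz": 0,"twist": -32}
    - {"jaw": 1,"dx": -0.075,"dy": 0.03,"dz": 0,"twist": -40}

```text
t: 20.15
position: [0.4351, 0.0265, 0.2508]
orientation: [0.0, 0.992, 0.128, 0.0]
contact_force: [-0.3, 0.5, -0.4]
width: 0.0854
gripper_force: 0.0
```

Emit:
play_rows:
  moves:
    - {"jaw": 1,"dx": -0.003,"dy": 0.006,"dz": -0.03,"twist": -8}
    - {"jaw": 1,"dx": -0.003,"dy": 0.006,"dz": -0.07,"twist": -14.4}
    - {"jaw": 1,"dx": -0.003,"dy": 0.006,"dz": -0.11,"twist": -14.4}
    - {"jaw": 1,"dx": -0.003,"dy": 0.006,"dz": -0.115,"twist": -14.4}
    - {"jaw": 1,"dx": -0.003,"dy": 0.006,"dz": -0.115,"twist": -14.4}

```text
t: 20.65
position: [0.4327, 0.0323, 0.1357]
orientation: [-0.0, 1.0, 0.006, -0.001]
contact_force: [-0.7, 0.2, 0.5]
width: 0.0853
gripper_force: 0.0
```

Run:
```python
from h import *
im,m=snap("w12"); print(phi()); tubes(im,m,roi=(180,40,450,330))
```

```text
t 20.65 pos [0.4327 0.0323 0.1357] j [-0.08  0.41  2.13 -0.    0.6   1.48] w 0.0853
-89.29681093792689
```

Emit:
play_rows:
  moves:
    - {"jaw": 1,"dx": 0.0005,"dy": -0.0043,"dz": -0.03,"twist": 0}
    - {"jaw": 1,"dx": 0.0005,"dy": -0.0043,"dz": -0.06,"twist": 0}
    - {"jaw": 1,"dx": 0.0005,"dy": -0.0043,"dz": -0.09,"twist": 0}
    - {"jaw": 1,"dx": 0.0005,"dy": -0.0043,"dz": -0.105,"twist": 0}
    - {"jaw": 0.5,"dx": 0.0005,"dy": -0.0043,"dz": -0.105,"twist": 0}

```text
t: 21.2
position: [0.4338, 0.0279, 0.0309]
orientation: [0.0, 1.0, 0.006, -0.0]
contact_force: [0.9, 0.4, 1.0]
width: 0.0732
gripper_force: 0.0
```

Emit:
play_rows:
  moves:
    - {"jaw": 0,"dx": 0,"dy": 0,"dz": 0,"twist": 0}
    - {"jaw": -0.5,"dx": 0,"dy": 0,"dz": 0,"twist": 0}
    - {"jaw": -1,"dx": 0,"dy": 0,"dz": 0,"twist": 0}
    - {"jaw": -1,"dx": 0,"dy": 0,"dz": 0,"twist": 0}
    - {"jaw": -1,"dx": 0,"dy": 0,"dz": 0,"twist": 0}

```text
t: 21.7
position: [0.4339, 0.0281, 0.0323]
orientation: [0.0, 1.0, 0.006, 0.001]
contact_force: [-1.8, 1.3, 15.9]
width: 0.0284
gripper_force: 58.9
```

Emit:
play_rows:
  moves:
    - {"jaw": -1,"dx": 0,"dy": 0,"dz": 0.03,"twist": 0}
    - {"jaw": -1,"dx": 0,"dy": 0,"dz": 0.07,"twist": 0}
    - {"jaw": -1,"dx": 0,"dy": -0.01,"dz": 0.1,"twist": 8}
    - {"jaw": -1,"dx": 0,"dy": -0.03,"dz": 0.12,"twist": 16}
    - {"jaw": -1,"dx": 0,"dy": -0.05,"dz": 0.13,"twist": 24}

```text
t: 22.2
position: [0.4334, -0.0224, 0.1633]
orientation: [0.001, 0.976, 0.217, 0.002]
contact_force: [0.3, -0.4, -3.2]
width: 0.0287
gripper_force: 62.3
```

Emit:
play_rows:
  moves:
    - {"jaw": -1,"dx": 0.02,"dy": -0.02,"dz": 0,"twist": 8}
    - {"jaw": -1,"dx": 0.04,"dy": -0.04,"dz": 0,"twist": 16}
    - {"jaw": -1,"dx": 0.06,"dy": -0.06,"dz": 0,"twist": 24}
    - {"jaw": -1,"dx": 0.08,"dy": -0.08,"dz": 0,"twist": 32}
    - {"jaw": -1,"dx": 0.1,"dy": -0.1,"dz": 0,"twist": 40}

```text
t: 22.7
position: [0.5337, -0.1228, 0.1614]
orientation: [0.0, 0.843, 0.537, 0.0]
contact_force: [0.5, 1.3, -2.5]
width: 0.0285
gripper_force: 62.3
```

Emit:
play_rows:
  moves:
    - {"jaw": -1,"dx": 0.025,"dy": -0.022,"dz": 0,"twist": 8}
    - {"jaw": -1,"dx": 0.05,"dy": -0.044,"dz": 0,"twist": 16}
    - {"jaw": -1,"dx": 0.0717,"dy": -0.0655,"dz": 0,"twist": 21}
    - {"jaw": -1,"dx": 0.0717,"dy": -0.0655,"dz": 0,"twist": 21}
    - {"jaw": -1,"dx": 0.0717,"dy": -0.0655,"dz": 0,"twist": 21}

```text
t: 23.2
position: [0.6045, -0.1876, 0.1607]
orientation: [-0.0, 0.734, 0.68, -0.0]
contact_force: [0.1, 0.6, -2.8]
width: 0.0285
gripper_force: 62.3
```

Run:
```python
from h import *
im,m=snap("w13"); print(phi(),env.sense()["gripper_force"])
```

```text
t 23.2 pos [ 0.6045 -0.1876  0.1607] j [-0.41  0.6   1.63  0.    0.92 -0.33] w 0.0285
-4.363615085389211 62.267815292107116
```

View pics/w13.png

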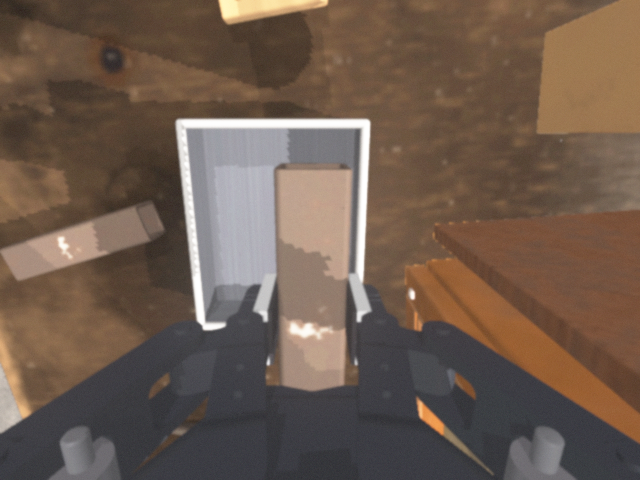

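Run:
```python
from h import *
im,m=load("w13")
P=[at(m,u,v,.048)[:2]*1000 for u,v in [(178,121),(370,121),(199,328)]]
print(np.round(P),np.round((P[1]+P[2])/2), np.linalg.norm(P[0]-P[1]),np.linalg.norm(P[0]-P[2]))
for u,v in [(276,165),(350,165)]: print(at(m,u,v,.16)[:2])
```

```text
[[ 521. -102.]
 [ 650. -112.]
 [ 509. -260.]] [ 579. -186.] 129.17418471818988 158.1172076167582
[ 0.59652418 -0.12763245]
[ 0.62359394 -0.1296626 ]
```

Emit:
play_rows:
  moves:
    - {"jaw": -1,"dx": -0.003,"dy": 0.001,"dz": -0.03,"twist": 0}
    - {"jaw": -1,"dx": -0.003,"dy": 0.001,"dz": -0.06,"twist": 0}
    - {"jaw": -1,"dx": -0.003,"dy": 0.001,"dz": -0.09,"twist": 0}
    - {"jaw": -1,"dx": -0.003,"dy": 0.001,"dz": -0.115,"twist": 0}
    - {"jaw": -1,"dx": -0.003,"dy": 0.001,"dz": -0.122,"twist": 0}

```text
t: 23.75
position: [0.6004, -0.1853, 0.0368]
orientation: [-0.002, 0.733, 0.68, -0.001]
contact_force: [-0.2, -0.2, -2.6]
width: 0.0284
gripper_force: 62.1
```

Emit:
play_rows:
  moves:
    - {"jaw": -1,"dx": 0,"dy": 0,"dz": -0.001,"twist": 0}
    - {"jaw": -1,"dx": 0,"dy": 0,"dz": -0.001,"twist": 0}
    - {"jaw": -0.15,"dx": 0,"dy": 0,"dz": -0.001,"twist": 0}
    - {"jaw": -0.15,"dx": 0,"dy": 0,"dz": -0.001,"twist": 0}
    - {"jaw": -0.15,"dx": 0,"dy": 0,"dz": -0.001,"twist": 0}

```text
t: 24.25
position: [0.6023, -0.1866, 0.0388]
orientation: [0.001, 0.733, 0.68, 0.0]
contact_force: [0.3, -0.1, -0.4]
width: 0.036
gripper_force: 0.0
```

Emit:
play_rows:
  moves:
    - {"jaw": -0.15,"dx": 0,"dy": 0,"dz": 0.03,"twist": 0}
    - {"jaw": -0.15,"dx": 0,"dy": 0,"dz": 0.06,"twist": 0}
    - {"jaw": 0.5,"dx": 0,"dy": 0,"dz": 0.1,"twist": 0}
    - {"jaw": 1,"dx": 0,"dy": 0,"dz": 0.14,"twist": -8}
    - {"jaw": 1,"dx": 0,"dy": 0,"dz": 0.18,"twist": -16}

```text
t: 24.75
position: [0.6017, -0.1864, 0.2199]
orientation: [0.0, 0.822, 0.569, 0.0]
contact_force: [-0.2, -0.7, -0.2]
width: 0.0779
gripper_force: 0.0
```

Emit:
play_rows:
  moves:
    - {"jaw": 1,"dx": -0.03,"dy": 0,"dz": 0,"twist": -8}
    - {"jaw": 1,"dx": -0.06,"dy": 0,"dz": 0,"twist": -16}
    - {"jaw": 1,"dx": -0.09,"dy": 0,"dz": 0,"twist": -24}
    - {"jaw": 1,"dx": -0.12,"dy": 0,"dz": 0,"twist": -32}
    - {"jaw": 1,"dx": -0.15,"dy": 0,"dz": 0,"twist": -40}

```text
t: 25.25
position: [0.4507, -0.1863, 0.2182]
orientation: [0.0, 0.967, 0.253, 0.0]
contact_force: [-0.7, -1.0, 0.3]
width: 0.0855
gripper_force: 0.0
```

Emit:
play_rows:
  moves:
    - {"jaw": 1,"dx": -0.02,"dy": -0.001,"dz": 0,"twist": -8}
    - {"jaw": 1,"dx": -0.039,"dy": -0.0015,"dz": -0.03,"twist": -16}
    - {"jaw": 1,"dx": -0.039,"dy": -0.0015,"dz": -0.06,"twist": -17.3}
    - {"jaw": 1,"dx": -0.039,"dy": -0.0015,"dz": -0.06,"twist": -17.3}
    - {"jaw": 1,"dx": -0.039,"dy": -0.0015,"dz": -0.06,"twist": -17.3}

```text
t: 25.75
position: [0.4133, -0.1882, 0.1584]
orientation: [-0.0, 0.994, 0.108, -0.0]
contact_force: [0.6, -0.6, -0.4]
width: 0.085
gripper_force: 0.0
```

Run:
```python
from h import *
im,m=snap("w14"); print(phi()); tubes(im,m,roi=(180,60,450,330))
```

```text
t 25.75 pos [ 0.4133 -0.1882  0.1584] j [-0.57  0.39  2.07 -0.    0.69  0.78] w 0.085
-77.55034030362893
(413, -188, 123, 32, -77.9, 5846, [311.0, 223.0])
```

View pics/w14.png

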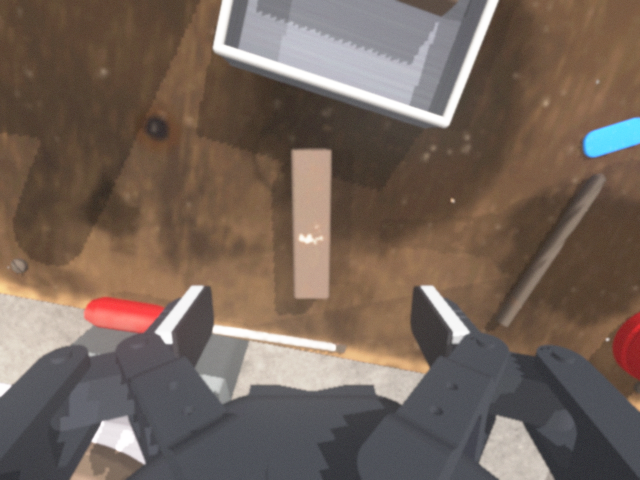

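Emit:
play_rows:
  moves:
    - {"jaw": 1,"dx": 0,"dy": 0,"dz": -0.035,"twist": 0}
    - {"jaw": 1,"dx": 0,"dy": 0,"dz": -0.07,"twist": 0}
    - {"jaw": 1,"dx": 0,"dy": 0,"dz": -0.105,"twist": 0}
    - {"jaw": 1,"dx": 0,"dy": 0,"dz": -0.125,"twist": 0}
    - {"jaw": 0.5,"dx": 0,"dy": 0,"dz": -0.127,"twist": 0}

```text
t: 26.3
position: [0.4132, -0.188, 0.0299]
orientation: [-0.0, 0.994, 0.108, -0.001]
contact_force: [-0.5, -0.2, -0.2]
width: 0.073
gripper_force: 0.0
```

Emit:
play_rows:
  moves:
    - {"jaw": 0,"dx": 0,"dy": 0,"dz": 0,"twist": 0}
    - {"jaw": -0.5,"dx": 0,"dy": 0,"dz": 0,"twist": 0}
    - {"jaw": -1,"dx": 0,"dy": 0,"dz": 0,"twist": 0}
    - {"jaw": -1,"dx": 0,"dy": 0,"dz": 0,"twist": 0}
    - {"jaw": -1,"dx": 0,"dy": 0,"dz": 0,"twist": 0}

```text
t: 26.8
position: [0.4135, -0.1883, 0.0323]
orientation: [0.001, 0.994, 0.108, 0.001]
contact_force: [-0.1, 0.9, 12.1]
width: 0.0287
gripper_force: 59.1
```

Emit:
play_rows:
  moves:
    - {"jaw": -1,"dx": 0,"dy": 0,"dz": 0.03,"twist": 0}
    - {"jaw": -1,"dx": 0,"dy": 0,"dz": 0.07,"twist": 0}
    - {"jaw": -1,"dx": 0,"dy": 0,"dz": 0.1,"twist": 8}
    - {"jaw": -1,"dx": 0,"dy": 0,"dz": 0.12,"twist": 16}
    - {"jaw": -1,"dx": 0,"dy": 0,"dz": 0.13,"twist": 24}

```text
t: 27.3
position: [0.4132, -0.1881, 0.1635]
orientation: [0.002, 0.949, 0.315, 0.001]
contact_force: [-1.1, 0.2, -3.2]
width: 0.0282
gripper_force: 61.9
```

Emit:
play_rows:
  moves:
    - {"jaw": -1,"dx": 0.02,"dy": 0,"dz": 0,"twist": 8}
    - {"jaw": -1,"dx": 0.04,"dy": 0,"dz": 0,"twist": 16}
    - {"jaw": -1,"dx": 0.06,"dy": 0,"dz": 0,"twist": 24}
    - {"jaw": -1,"dx": 0.08,"dy": 0,"dz": 0,"twist": 32}
    - {"jaw": -1,"dx": 0.1,"dy": 0,"dz": 0,"twist": 40}

```text
t: 27.8
position: [0.5135, -0.1878, 0.1616]
orientation: [0.0, 0.784, 0.621, 0.0]
contact_force: [0.0, -0.3, -2.7]
width: 0.0285
gripper_force: 61.8
```

Emit:
play_rows:
  moves:
    - {"jaw": -1,"dx": 0.02,"dy": 0.002,"dz": 0,"twist": 8}
    - {"jaw": -1,"dx": 0.04,"dy": 0.0045,"dz": 0,"twist": 9.3}
    - {"jaw": -1,"dx": 0.04,"dy": 0.0045,"dz": 0,"twist": 9.3}
    - {"jaw": -1,"dx": 0.04,"dy": 0.0045,"dz": 0,"twist": 9.3}
    - {"jaw": -1,"dx": 0.04,"dy": 0.0045,"dz": 0,"twist": 9.3}

```text
t: 28.3
position: [0.5521, -0.1834, 0.161]
orientation: [-0.0, 0.733, 0.68, -0.0]
contact_force: [-0.4, 0.4, -3.4]
width: 0.0282
gripper_force: 61.8
```

Run:
```python
from h import *
im,m=snap("w15"); print(phi(),env.sense()["gripper_force"])
```

```text
t 28.3 pos [ 0.5521 -0.1834  0.161 ] j [-0.43  0.53  1.76 -0.    0.85 -0.36] w 0.0282
-4.352492792036412 61.790766470949166
```

View pics/w15.png

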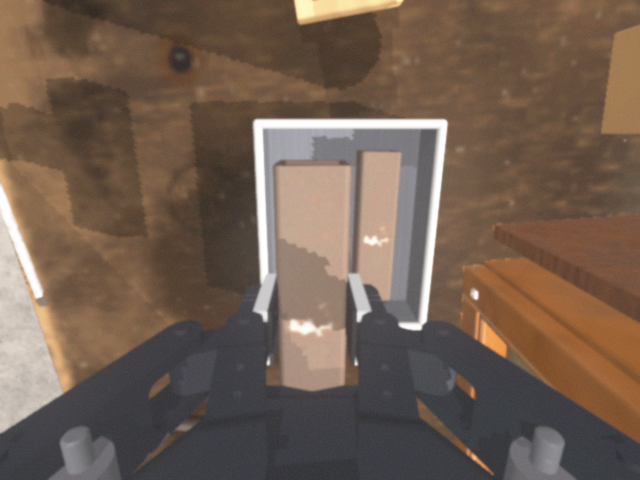

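Emit:
play_rows:
  moves:
    - {"jaw": -1,"dx": 0.0005,"dy": 0,"dz": -0.03,"twist": 0}
    - {"jaw": -1,"dx": 0.0005,"dy": 0,"dz": -0.06,"twist": 0}
    - {"jaw": -1,"dx": 0.0005,"dy": 0,"dz": -0.09,"twist": 0}
    - {"jaw": -1,"dx": 0.0005,"dy": 0,"dz": -0.11,"twist": 0}
    - {"jaw": -1,"dx": 0.0005,"dy": 0,"dz": -0.121,"twist": 0}

```text
t: 28.85
position: [0.5525, -0.1835, 0.0384]
orientation: [-0.001, 0.733, 0.68, -0.0]
contact_force: [-0.7, 0.2, -3.2]
width: 0.0285
gripper_force: 61.7
```

Emit:
play_rows:
  moves:
    - {"jaw": -1,"dx": 0,"dy": 0,"dz": -0.0015,"twist": 0}
    - {"jaw": -1,"dx": 0,"dy": 0,"dz": -0.0015,"twist": 0}
    - {"jaw": -0.2,"dx": 0,"dy": 0,"dz": -0.0015,"twist": 0}
    - {"jaw": -0.2,"dx": 0,"dy": 0,"dz": -0.0015,"twist": 0}
    - {"jaw": -0.2,"dx": 0,"dy": 0,"dz": -0.0015,"twist": 0}

```text
t: 29.35
position: [0.5538, -0.1836, 0.0392]
orientation: [0.001, 0.733, 0.68, 0.0]
contact_force: [0.2, 0.2, -0.3]
width: 0.0343
gripper_force: 0.0
```

Emit:
play_rows:
  moves:
    - {"jaw": -0.2,"dx": 0,"dy": 0,"dz": 0.03,"twist": 0}
    - {"jaw": -0.2,"dx": 0,"dy": 0,"dz": 0.06,"twist": 0}
    - {"jaw": -0.2,"dx": 0,"dy": 0,"dz": 0.1,"twist": 0}
    - {"jaw": -0.2,"dx": 0,"dy": 0,"dz": 0.14,"twist": -8}
    - {"jaw": -0.2,"dx": 0,"dy": 0,"dz": 0.18,"twist": -16}

```text
t: 29.85
position: [0.5532, -0.1833, 0.2205]
orientation: [0.0, 0.822, 0.569, 0.0]
contact_force: [-0.1, 0.1, -0.1]
width: 0.0341
gripper_force: 0.0
```

Run:
```python
from h import *
def line(n,roi,z=.006):
    im,m=load(n); g=cv2.cvtColor(im,cv2.COLOR_BGR2HSV); x0,y0,x1,y1=roi
    h=g[y0:y1,x0:x1]; k=cv2.inRange(h,(0,0,0),(180,75,150)); k=cv2.morphologyEx(k,cv2.MORPH_OPEN,np.ones((3,3)))
    m2=dict(m); m2["cx"]=m["cx"]-x0; m2["cy"]=m["cy"]-y0
    rects(im,m2,k,z,300,6000)
line("w14",(490,165,615,335)); line("w2",(50,140,90,265))
_,m=load("w14"); print(at(m,600,178,.006)[:2],at(m,503,325,.006)[:2])
_,m=load("w2"); print(at(m,72,150,.006)[:2],at(m,69,255,.006)[:2])
```

```text
(430, -397, 153, 17, 79.1, 2672, [60.0, 85.0])
(418, 359, 152, 17, 76.4, 920, [20.0, 62.0])
[ 0.50050951 -0.41226151] [ 0.35427516 -0.38534107]
[0.48983464 0.34057336] [0.34419938 0.37339311]
```

Emit:
play_rows:
  moves:
    - {"jaw": -0.2,"dx": -0.012,"dy": -0.022,"dz": 0,"twist": -8}
    - {"jaw": -0.2,"dx": -0.024,"dy": -0.044,"dz": 0,"twist": -16}
    - {"jaw": -0.2,"dx": -0.036,"dy": -0.066,"dz": 0,"twist": -24}
    - {"jaw": -0.2,"dx": -0.048,"dy": -0.088,"dz": 0,"twist": -32}
    - {"jaw": -0.2,"dx": -0.06,"dy": -0.11,"dz": 0,"twist": -40}

```text
t: 30.35
position: [0.4929, -0.2943, 0.2189]
orientation: [0.0, 0.967, 0.253, 0.0]
contact_force: [0.5, 0.1, 0.6]
width: 0.0344
gripper_force: 0.0
```

Emit:
play_rows:
  moves:
    - {"jaw": -0.2,"dx": -0.013,"dy": -0.022,"dz": 0,"twist": -8}
    - {"jaw": -0.2,"dx": -0.026,"dy": -0.044,"dz": 0,"twist": -16}
    - {"jaw": -0.2,"dx": -0.039,"dy": -0.066,"dz": 0,"twist": -24}
    - {"jaw": -0.2,"dx": -0.052,"dy": -0.088,"dz": 0,"twist": -32}
    - {"jaw": -0.2,"dx": -0.0635,"dy": -0.104,"dz": 0,"twist": -40.5}

```text
t: 30.85
position: [0.4292, -0.3986, 0.2188]
orientation: [0.0, 0.995, -0.097, 0.0]
contact_force: [-0.3, -0.3, 0.1]
width: 0.0344
gripper_force: 0.0
```

Emit:
play_rows:
  moves:
    - {"jaw": -0.2,"dx": 0,"dy": 0,"dz": -0.03,"twist": 0}
    - {"jaw": -0.2,"dx": 0,"dy": 0,"dz": -0.06,"twist": 0}
    - {"jaw": -0.2,"dx": 0,"dy": 0,"dz": -0.078,"twist": 0}
    - {"jaw": -0.2,"dx": 0,"dy": 0,"dz": -0.078,"twist": 0}
    - {"jaw": -0.2,"dx": 0,"dy": 0,"dz": -0.078,"twist": 0}

```text
t: 31.35
position: [0.4301, -0.3977, 0.141]
orientation: [0.0, 0.996, -0.094, 0.0]
contact_force: [1.4, -0.2, 0.9]
width: 0.0344
gripper_force: 0.0
```

```bash
cat >> h.py <<'E'
def drill(n,roi,z=.006):
    im,m=load(n); g=cv2.cvtColor(im,cv2.COLOR_BGR2HSV); x0,y0,x1,y1=roi
    k=cv2.inRange(g[y0:y1,x0:x1],(0,0,0),(180,75,150)); k=cv2.morphologyEx(k,cv2.MORPH_OPEN,np.ones((3,3)))
    m2=dict(m); m2["cx"]=m["cx"]-x0; m2["cy"]=m["cy"]-y0
    return rects(im,m2,k,z,300,9000)
E
python3 - <<'E'
from h import *
snap("w16"); print(phi()); drill("w16",(270,20,360,330))
E
```

```text
t 31.35 pos [ 0.4301 -0.3977  0.141 ] j [-0.86  0.57  1.77 -0.    0.81  0.9 ] w 0.0344
-100.80866878970667
(358, -421, 54, 10, 81.5, 487, [83.0, 282.0])
(392, -393, 79, 5, 79.5, 318, [45.0, 249.0])
```

View pics/w16.png

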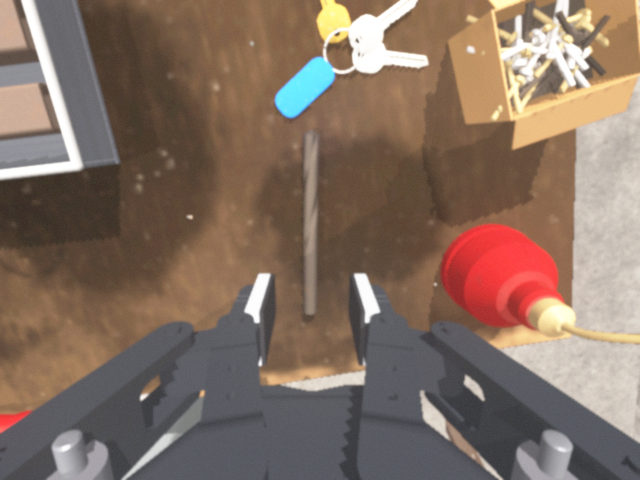

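Emit:
play_rows:
  moves:
    - {"jaw": -0.2,"dx": 0,"dy": 0,"dz": -0.03,"twist": 0}
    - {"jaw": -0.2,"dx": 0,"dy": 0,"dz": -0.06,"twist": 0}
    - {"jaw": -0.2,"dx": 0,"dy": 0,"dz": -0.09,"twist": 0}
    - {"jaw": -0.2,"dx": 0,"dy": 0,"dz": -0.11,"twist": 0}
    - {"jaw": -0.2,"dx": 0,"dy": 0,"dz": -0.116,"twist": 0}

```text
t: 31.9
position: [0.4299, -0.3974, 0.0237]
orientation: [-0.0, 0.996, -0.094, -0.0]
contact_force: [-0.4, -0.1, 0.5]
width: 0.0344
gripper_force: 0.0
```

Emit:
play_rows:
  moves:
    - {"jaw": -0.4,"dx": 0,"dy": 0,"dz": 0,"twist": 0}
    - {"jaw": -0.7,"dx": 0,"dy": 0,"dz": 0,"twist": 0}
    - {"jaw": -1,"dx": 0,"dy": 0,"dz": 0,"twist": 0}
    - {"jaw": -1,"dx": 0,"dy": 0,"dz": 0,"twist": 0}
    - {"jaw": -1,"dx": 0,"dy": 0,"dz": 0,"twist": 0}
  newtons: 40

```text
t: 32.4
position: [0.4305, -0.3981, 0.0259]
orientation: [0.001, 0.996, -0.094, 0.001]
contact_force: [-0.6, 0.1, 7.1]
width: 0.0091
gripper_force: 40.0
```

Emit:
play_rows:
  moves:
    - {"jaw": -1,"dx": 0,"dy": 0,"dz": 0.03,"twist": 0}
    - {"jaw": -1,"dx": 0,"dy": 0,"dz": 0.07,"twist": 0}
    - {"jaw": -1,"dx": 0,"dy": 0,"dz": 0.11,"twist": 0}
    - {"jaw": -1,"dx": 0,"dy": 0,"dz": 0.155,"twist": 0}
    - {"jaw": -1,"dx": 0,"dy": 0,"dz": 0.2,"twist": 0}

```text
t: 32.9
position: [0.4297, -0.3971, 0.2268]
orientation: [0.0, 0.996, -0.094, 0.0]
contact_force: [1.1, -0.3, -0.7]
width: 0.0086
gripper_force: 39.2
```

Emit:
play_rows:
  moves:
    - {"jaw": -1,"dx": 0.01,"dy": 0.045,"dz": 0,"twist": 7}
    - {"jaw": -1,"dx": 0.02,"dy": 0.09,"dz": 0,"twist": 14}
    - {"jaw": -1,"dx": 0.03,"dy": 0.135,"dz": 0,"twist": 21}
    - {"jaw": -1,"dx": 0.04,"dy": 0.18,"dz": 0,"twist": 28}
    - {"jaw": -1,"dx": 0.05,"dy": 0.225,"dz": 0,"twist": 35}

```text
t: 33.4
position: [0.4799, -0.1707, 0.2251]
orientation: [0.0, 0.977, 0.212, 0.001]
contact_force: [0.8, -0.3, -0.1]
width: 0.0088
gripper_force: 39.3
```

Emit:
play_rows:
  moves:
    - {"jaw": -1,"dx": 0.01,"dy": 0.045,"dz": 0,"twist": 7}
    - {"jaw": -1,"dx": 0.02,"dy": 0.09,"dz": 0,"twist": 14}
    - {"jaw": -1,"dx": 0.03,"dy": 0.135,"dz": 0,"twist": 21}
    - {"jaw": -1,"dx": 0.04,"dy": 0.18,"dz": 0,"twist": 28}
    - {"jaw": -1,"dx": 0.05,"dy": 0.225,"dz": 0,"twist": 35}

```text
t: 33.9
position: [0.5299, 0.0545, 0.2251]
orientation: [0.0, 0.868, 0.496, 0.001]
contact_force: [0.2, -0.9, -0.7]
width: 0.0086
gripper_force: 39.3
```

Emit:
play_rows:
  moves:
    - {"jaw": -1,"dx": 0.01,"dy": 0.045,"dz": 0,"twist": 7}
    - {"jaw": -1,"dx": 0.02,"dy": 0.09,"dz": 0,"twist": 14}
    - {"jaw": -1,"dx": 0.03,"dy": 0.135,"dz": 0,"twist": 21}
    - {"jaw": -1,"dx": 0.04,"dy": 0.18,"dz": 0,"twist": 28}
    - {"jaw": -1,"dx": 0.058,"dy": 0.2285,"dz": 0,"twist": 34.9}

```text
t: 34.4
position: [0.5869, 0.2813, 0.2253]
orientation: [0.0, 0.68, 0.734, 0.0]
contact_force: [0.5, -0.4, -1.2]
width: 0.0088
gripper_force: 39.3
```

Run:
```python
from h import *
im,m=snap("w17"); s=env.sense(); print(phi(),s["gripper_force"])
h=cv2.cvtColor(im,cv2.COLOR_BGR2HSV)
k=cv2.inRange(h,(5,120,90),(20,255,255)); k=cv2.morphologyEx(k,cv2.MORPH_CLOSE,np.ones((9,9)))
rects(im,m,k,.024,3000,80000)
```

```text
t 34.4 pos [0.5869 0.2813 0.2253] j [ 0.35  0.55  1.52 -0.    1.07  0.27] w 0.0088
4.951814663604539 39.33736503124237
(887, 150, 458, 151, 19.6, 13988, [605.0, 313.0])
(617, 275, 221, 189, 4.5, 22468, [343.0, 207.0])
```

Emit:
play_rows:
  moves:
    - {"jaw": -1,"dx": 0.003,"dy": 0,"dz": -0.04,"twist": 0}
    - {"jaw": -1,"dx": 0.003,"dy": 0,"dz": -0.08,"twist": 0}
    - {"jaw": -1,"dx": 0.003,"dy": 0,"dz": -0.12,"twist": 0}
    - {"jaw": -1,"dx": 0.003,"dy": 0,"dz": -0.15,"twist": 0}
    - {"jaw": -1,"dx": 0.003,"dy": 0,"dz": -0.15,"twist": 0}

```text
t: 34.95
position: [0.5886, 0.2787, 0.071]
orientation: [-0.001, 0.682, 0.732, -0.003]
contact_force: [0.0, -0.0, -0.3]
width: 0.0089
gripper_force: 39.3
```

Run:
```python
from h import *
im,m=snap("w18"); print(phi())
```

```text
t 34.95 pos [0.5886 0.2787 0.071 ] j [ 0.34  0.74  1.63 -0.    0.78  0.27] w 0.0089
4.078260020744014
```

View pics/w18.png

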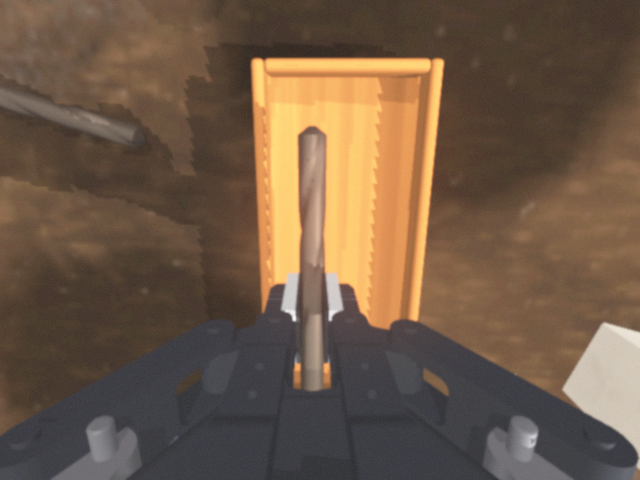

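Emit:
play_rows:
  moves:
    - {"jaw": -1,"dx": 0,"dy": 0,"dz": 0,"twist": 0}
    - {"jaw": -1,"dx": 0,"dy": 0,"dz": -0.02,"twist": 0}
    - {"jaw": -1,"dx": 0,"dy": 0,"dz": -0.033,"twist": 0}
    - {"jaw": -1,"dx": 0,"dy": 0,"dz": -0.04,"twist": 0}
    - {"jaw": -1,"dx": 0,"dy": 0,"dz": -0.04,"twist": 0}

```text
t: 35.5
position: [0.5903, 0.2793, 0.0342]
orientation: [-0.0, 0.681, 0.732, -0.0]
contact_force: [-0.2, 0.1, -1.8]
width: 0.009
gripper_force: 39.4
```

Emit:
play_rows:
  moves:
    - {"jaw": -1,"dx": 0,"dy": 0,"dz": 0,"twist": 0}
    - {"jaw": -1,"dx": 0,"dy": 0,"dz": 0,"twist": 0}
    - {"jaw": -1,"dx": 0,"dy": 0,"dz": 0,"twist": 0}
    - {"jaw": -1,"dx": 0,"dy": 0,"dz": 0,"twist": 0}
    - {"jaw": -1,"dx": 0,"dy": 0,"dz": 0,"twist": 0}

```text
t: 36.0
position: [0.5904, 0.2794, 0.0345]
orientation: [0.0, 0.681, 0.732, 0.0]
contact_force: [0.3, 1.1, -0.8]
width: 0.0089
gripper_force: 39.4
```

Emit:
play_rows:
  moves:
    - {"jaw": -1,"dx": 0,"dy": 0,"dz": -0.001,"twist": 0}
    - {"jaw": -1,"dx": 0,"dy": 0,"dz": -0.0018,"twist": 0}
    - {"jaw": -1,"dx": 0,"dy": 0,"dz": -0.0018,"twist": 0}
    - {"jaw": -0.62,"dx": 0,"dy": 0,"dz": -0.0018,"twist": 0}
    - {"jaw": -0.62,"dx": 0,"dy": 0,"dz": -0.0018,"twist": 0}

```text
t: 36.5
position: [0.5904, 0.2794, 0.0326]
orientation: [0.0, 0.681, 0.732, 0.0]
contact_force: [-0.1, -0.4, -0.6]
width: 0.0161
gripper_force: 0.0
```

Emit:
play_rows:
  moves:
    - {"jaw": -0.62,"dx": 0,"dy": 0,"dz": 0,"twist": 0}
    - {"jaw": -0.62,"dx": 0,"dy": 0,"dz": 0.03,"twist": 0}
    - {"jaw": -0.62,"dx": 0,"dy": 0,"dz": 0.07,"twist": 0}
    - {"jaw": -0.2,"dx": 0,"dy": 0,"dz": 0.11,"twist": 8}
    - {"jaw": -0.2,"dx": 0,"dy": 0,"dz": 0.15,"twist": 16}

```text
t: 37.0
position: [0.5901, 0.2793, 0.1841]
orientation: [-0.0, 0.571, 0.821, -0.0]
contact_force: [0.2, 0.9, -0.5]
width: 0.0341
gripper_force: 0.0
```

Run:
```python
from h import *
im,m=snap("w19"); print(phi())
# dark-grey elongated blob checks in tray
h=cv2.cvtColor(im,cv2.COLOR_BGR2HSV); k=cv2.inRange(h,(0,0,0),(180,110,170)); k[330:]=0
for c in cv2.findContours(k,cv2.RETR_EXTERNAL,cv2.CHAIN_APPROX_NONE)[0]:
    if cv2.contourArea(c)>300:
        w=np.array([at(m,u,v,.012)[:2]*1000 for u,v in c[:,0].astype(float)],np.float32); r=cv2.minAreaRect(w); print(np.round(r[0]),np.round(r[1]),round(r[2]),c[:,0].mean(0).round())
```

```text
t 37.0 pos [0.5901 0.2793 0.1841] j [ 0.34  0.6   1.56  0.    0.99 -0.02] w 0.0341
20.92695618887476
[588. 276.] [  8. 150.] 2 [311. 209.]
[348. 300.] [20. 23.] 57 [45. 90.]
[514. 426.] [29. 10.] 20 [286.   5.]
[580. 303.] [624. 287.] 21 [294. 179.]
```

Emit:
play_rows:
  moves:
    - {"jaw": -0.2,"dx": -0.025,"dy": 0.011,"dz": 0,"twist": 8}
    - {"jaw": -0.2,"dx": -0.05,"dy": 0.022,"dz": 0,"twist": 16}
    - {"jaw": -0.2,"dx": -0.075,"dy": 0.034,"dz": 0,"twist": 24}
    - {"jaw": -0.2,"dx": -0.1,"dy": 0.045,"dz": 0,"twist": 32}
    - {"jaw": -0.2,"dx": -0.125,"dy": 0.056,"dz": 0,"twist": 40}

```text
t: 37.55
position: [0.4643, 0.3357, 0.1825]
orientation: [0.0, 0.256, 0.967, 0.0]
contact_force: [0.2, 0.7, 0.4]
width: 0.0345
gripper_force: 0.0
```

Emit:
play_rows:
  moves:
    - {"jaw": -0.2,"dx": -0.025,"dy": 0.011,"dz": 0,"twist": 8}
    - {"jaw": -0.2,"dx": -0.0475,"dy": 0.0226,"dz": -0.02,"twist": 16}
    - {"jaw": -0.2,"dx": -0.0475,"dy": 0.0226,"dz": -0.02,"twist": 16}
    - {"jaw": -0.2,"dx": -0.0475,"dy": 0.0226,"dz": -0.02,"twist": 16}
    - {"jaw": -0.2,"dx": -0.0475,"dy": 0.0226,"dz": -0.02,"twist": 16}

```text
t: 38.05
position: [0.4187, 0.358, 0.1629]
orientation: [0.0, 0.122, 0.992, 0.0]
contact_force: [0.5, 0.5, -0.2]
width: 0.0341
gripper_force: 0.0
```

Run:
```python
from h import *
im,m=snap("w20"); print(phi()); 
h=cv2.cvtColor(im,cv2.COLOR_BGR2HSV)
for sm in (60,75,90):
    k=cv2.inRange(h,(0,0,0),(180,sm,170)); k[330:]=0;k[:,:270]=0;k[:,360:]=0;k=cv2.morphologyEx(k,cv2.MORPH_OPEN,np.ones((3,3)))
    print(sm); rects(im,m,k,.006,300,9000)
print([px(m,(.418+.075*np.cos(np.radians(a)),.358+.075*np.sin(np.radians(a)),.006)) for a in (-13.6,166.4)])
```

```text
t 38.05 pos [0.4187 0.358  0.1629] j [ 0.59  0.49  1.84 -0.    0.81 -0.74] w 0.0341
75.95539705445078
60
(506, 377, 57, 9, 78.3, 457, [354.0, 302.0])
(471, 344, 42, 9, 77.9, 306, [311.0, 275.0])
(405, 359, 69, 9, 76.6, 539, [310.0, 202.0])
75
(505, 377, 58, 9, 78.3, 483, [354.0, 302.0])
(420, 356, 151, 12, 77.1, 1974, [310.0, 213.0])
90
(505, 376, 59, 10, 78.3, 544, [354.0, 300.0])
(408, 376, 183, 49, 75.5, 5824, [328.0, 186.0])
[(np.float64(312.29851282498464), np.float64(296.61645738912074)), (np.float64(311.20655036242357), np.float64(126.9678784547325))]
```

Emit:
play_rows:
  moves:
    - {"jaw": -0.2,"dx": 0.0015,"dy": -0.0015,"dz": -0.04,"twist": 1}
    - {"jaw": -0.2,"dx": 0.0015,"dy": -0.0015,"dz": -0.08,"twist": 1}
    - {"jaw": -0.2,"dx": 0.0015,"dy": -0.0015,"dz": -0.11,"twist": 1}
    - {"jaw": -0.2,"dx": 0.0015,"dy": -0.0015,"dz": -0.132,"twist": 1}
    - {"jaw": -0.2,"dx": 0.0015,"dy": -0.0015,"dz": -0.139,"twist": 1}

```text
t: 38.6
position: [0.4195, 0.3557, 0.0217]
orientation: [-0.001, 0.113, 0.994, -0.001]
contact_force: [-0.2, -0.6, 0.6]
width: 0.0338
gripper_force: 0.0
```

Emit:
play_rows:
  moves:
    - {"jaw": -0.4,"dx": 0,"dy": 0,"dz": 0,"twist": 0}
    - {"jaw": -0.7,"dx": 0,"dy": 0,"dz": 0,"twist": 0}
    - {"jaw": -1,"dx": 0,"dy": 0,"dz": 0,"twist": 0}
    - {"jaw": -1,"dx": 0,"dy": 0,"dz": 0,"twist": 0}
    - {"jaw": -1,"dx": 0,"dy": 0,"dz": 0,"twist": 0}

```text
t: 39.1
position: [0.4199, 0.3568, 0.0247]
orientation: [0.001, 0.112, 0.994, 0.001]
contact_force: [0.8, -1.5, 7.6]
width: 0.0088
gripper_force: 41.2
```

Emit:
play_rows:
  moves:
    - {"jaw": -1,"dx": 0,"dy": 0,"dz": 0.03,"twist": 0}
    - {"jaw": -1,"dx": 0,"dy": 0,"dz": 0.07,"twist": 0}
    - {"jaw": -1,"dx": 0,"dy": 0,"dz": 0.1,"twist": -8}
    - {"jaw": -1,"dx": 0.01,"dy": 0,"dz": 0.12,"twist": -16}
    - {"jaw": -1,"dx": 0.02,"dy": 0,"dz": 0.12,"twist": -24}

```text
t: 39.6
position: [0.4402, 0.3572, 0.1471]
orientation: [0.002, 0.319, 0.948, 0.002]
contact_force: [0.2, 0.5, -1.0]
width: 0.0087
gripper_force: 40.2
```

Emit:
play_rows:
  moves:
    - {"jaw": -1,"dx": 0.026,"dy": -0.011,"dz": 0,"twist": -8}
    - {"jaw": -1,"dx": 0.052,"dy": -0.022,"dz": 0,"twist": -16}
    - {"jaw": -1,"dx": 0.078,"dy": -0.033,"dz": 0,"twist": -24}
    - {"jaw": -1,"dx": 0.104,"dy": -0.044,"dz": 0,"twist": -32}
    - {"jaw": -1,"dx": 0.13,"dy": -0.055,"dz": 0,"twist": -40}

```text
t: 40.1
position: [0.5702, 0.3009, 0.144]
orientation: [0.0, 0.624, 0.781, 0.0]
contact_force: [0.2, -0.6, -0.3]
width: 0.0088
gripper_force: 40.2
```

Emit:
play_rows:
  moves:
    - {"jaw": -1,"dx": 0.025,"dy": -0.009,"dz": 0,"twist": -8}
    - {"jaw": -1,"dx": 0.049,"dy": -0.0185,"dz": -0.02,"twist": -9}
    - {"jaw": -1,"dx": 0.049,"dy": -0.0185,"dz": -0.05,"twist": -9}
    - {"jaw": -1,"dx": 0.049,"dy": -0.0185,"dz": -0.07,"twist": -9}
    - {"jaw": -1,"dx": 0.049,"dy": -0.0185,"dz": -0.07,"twist": -9}

```text
t: 40.6
position: [0.6171, 0.2824, 0.071]
orientation: [-0.001, 0.682, 0.732, -0.002]
contact_force: [0.1, -0.7, -1.8]
width: 0.009
gripper_force: 40.2
```

Run:
```python
from h import *
im,m=snap("w21"); print(phi())
h=cv2.cvtColor(im,cv2.COLOR_BGR2HSV); k=cv2.inRange(h,(0,0,0),(180,110,170)); k[330:]=0
rects(im,m,k,.012,300,9000)
print("held (z .05)"); rects(im,m,k[:, :],.055,300,9000)
print([px(m,(x,.36,.024)) for x in (.56,.605,.65)])
```

```text
t 40.6 pos [0.6171 0.2824 0.071 ] j [ 0.33  0.77  1.56 -0.    0.82  0.26] w 0.009
4.084924680570744
(637, 299, 128, 123, -85.7, 7747, [310.0, 243.0])
held (z .05)
(631, 312, 98, 94, -85.7, 7747, [310.0, 243.0])
[(np.float64(204.50009271764435), np.float64(109.159136153064)), (np.float64(297.7432696412057), np.float64(116.28303657545895)), (np.float64(390.20072062314046), np.float64(123.34690651034676))]
```

Emit:
play_rows:
  moves:
    - {"jaw": -1,"dx": 0,"dy": -0.001,"dz": 0,"twist": 0}
    - {"jaw": -1,"dx": 0,"dy": -0.001,"dz": -0.02,"twist": 0}
    - {"jaw": -1,"dx": 0,"dy": -0.001,"dz": -0.034,"twist": 0}
    - {"jaw": -1,"dx": 0,"dy": -0.001,"dz": -0.039,"twist": 0}
    - {"jaw": -1,"dx": 0,"dy": -0.001,"dz": -0.04,"twist": 0}

```text
t: 41.15
position: [0.6182, 0.282, 0.0334]
orientation: [-0.0, 0.681, 0.732, -0.0]
contact_force: [-0.9, 0.3, -1.0]
width: 0.0088
gripper_force: 40.2
```

Emit:
play_rows:
  moves:
    - {"jaw": -1,"dx": 0,"dy": 0,"dz": -0.0005,"twist": 0}
    - {"jaw": -1,"dx": 0,"dy": 0,"dz": -0.001,"twist": 0}
    - {"jaw": -1,"dx": 0,"dy": 0,"dz": -0.0015,"twist": 0}
    - {"jaw": -1,"dx": 0,"dy": 0,"dz": -0.0015,"twist": 0}
    - {"jaw": -1,"dx": 0,"dy": 0,"dz": -0.0015,"twist": 0}

```text
t: 41.65
position: [0.6184, 0.282, 0.0322]
orientation: [0.0, 0.681, 0.732, 0.0]
contact_force: [0.2, 0.5, -0.9]
width: 0.0086
gripper_force: 40.2
```

Emit:
play_rows:
  moves:
    - {"jaw": -1,"dx": 0,"dy": 0,"dz": -0.001,"twist": 0}
    - {"jaw": -1,"dx": 0,"dy": 0,"dz": -0.001,"twist": 0}
    - {"jaw": -0.66,"dx": 0,"dy": 0,"dz": -0.001,"twist": 0}
    - {"jaw": -0.66,"dx": 0,"dy": 0,"dz": -0.001,"twist": 0}
    - {"jaw": -0.66,"dx": 0,"dy": 0,"dz": -0.001,"twist": 0}

```text
t: 42.15
position: [0.6184, 0.282, 0.0311]
orientation: [0.0, 0.681, 0.732, 0.0]
contact_force: [0.7, 0.2, 0.5]
width: 0.0144
gripper_force: 0.0
```

Emit:
play_rows:
  moves:
    - {"jaw": -0.66,"dx": 0,"dy": 0,"dz": 0.03,"twist": 0}
    - {"jaw": -0.66,"dx": 0,"dy": 0,"dz": 0.07,"twist": 0}
    - {"jaw": -0.66,"dx": 0,"dy": 0,"dz": 0.11,"twist": 0}
    - {"jaw": -0.66,"dx": 0,"dy": 0,"dz": 0.15,"twist": -8}
    - {"jaw": -0.66,"dx": 0,"dy": 0,"dz": 0.19,"twist": -16}

```text
t: 42.65
position: [0.6181, 0.2819, 0.2228]
orientation: [0.0, 0.778, 0.628, 0.0]
contact_force: [0.4, -0.6, 0.2]
width: 0.0145
gripper_force: 0.0
```

Emit:
play_rows:
  moves:
    - {"jaw": 0,"dx": -0.03,"dy": -0.04,"dz": 0.02,"twist": -8}
    - {"jaw": 0,"dx": -0.06,"dy": -0.08,"dz": 0.04,"twist": -16}
    - {"jaw": 0,"dx": -0.09,"dy": -0.12,"dz": 0.06,"twist": -24}
    - {"jaw": 0,"dx": -0.12,"dy": -0.16,"dz": 0.08,"twist": -32}
    - {"jaw": 0,"dx": -0.145,"dy": -0.19,"dz": 0.1,"twist": -40}

```text
t: 43.15
position: [0.477, 0.0971, 0.3175]
orientation: [0.0, 0.946, 0.324, -0.0]
contact_force: [1.1, -0.1, 0.5]
width: 0.0424
gripper_force: 0.0
```

Emit:
play_rows:
  moves:
    - {"jaw": 0,"dx": -0.01,"dy": -0.02,"dz": 0,"twist": -8}
    - {"jaw": 0,"dx": -0.02,"dy": -0.04,"dz": 0,"twist": -16}
    - {"jaw": 0,"dx": -0.03,"dy": -0.06,"dz": 0,"twist": -24}
    - {"jaw": 0,"dx": -0.035,"dy": -0.06,"dz": 0,"twist": -32}
    - {"jaw": 0,"dx": -0.035,"dy": -0.06,"dz": 0,"twist": -38}

```text
t: 43.65
position: [0.4429, 0.0379, 0.3173]
orientation: [0.0, 1.0, -0.003, 0.0]
contact_force: [-0.3, 0.1, 0.5]
width: 0.0427
gripper_force: 0.0
```

Run:
```python
from h import *
im,m=snap("w22"); print(phi())
print("pile");blocks(im,m,.108)
h=cv2.cvtColor(im,cv2.COLOR_BGR2HSV)
print("px tray,bin corners",[np.round(px(m,p)) for p in [(.605,.282,.006),(.579,-.186,.004),(.585,.032,.108)]])
k=cv2.inRange(h,(0,0,0),(180,110,175)); k[330:]=0; print("dark z.018"); rects(im,m,k,.018,200,6000)
print("tube z.034"); tubes(im,m,.034,smax=110,vmin=60,amin=700)
```

```text
t 43.65 pos [0.4429 0.0379 0.3173] j [-0.06  0.16  1.88 -0.    1.11  1.51] w 0.0427
-90.56762883234768
pile
block 3 [0.5863 0.0311] ang -84.6 rect [579.  31.] [ 72. 111.] spacing 0.0601
yellow blob [583. 233.] [ 65. 158.] 1
px tray,bin corners [array([103.,  55.]), array([497.,  78.]), array([317.,  52.])]
dark z.018
(589, 274, 148, 10, 4.0, 1084, [107.0, 67.0])
(617, 281, 150, 11, 4.1, 1256, [96.0, 41.0])
(652, 327, 109, 11, -0.2, 606, [48.0, 3.0])
tube z.034
(64, 268, 145, 33, 51.4, 992, [163.0, 437.0])
(214, 449, 83, 61, 75.3, 1236, [20.0, 359.0])
(290, 198, 86, 30, 2.6, 809, [192.0, 305.0])
(335, 43, 87, 55, 8.3, 983, [310.0, 278.0])
(337, 213, 123, 65, -32.9, 1840, [179.0, 268.0])
(370, -86, 101, 51, -51.9, 1277, [402.0, 247.0])
(405, 93, 60, 54, -0.2, 1019, [266.0, 223.0])
(402, 38, 97, 53, 82.8, 1139, [310.0, 222.0])
(441, -17, 109, 53, -14.6, 1385, [360.0, 196.0])
(434, 159, 84, 70, 65.6, 2152, [212.0, 202.0])
(486, -110, 84, 51, -75.1, 1853, [434.0, 162.0])
(483, -252, 91, 57, 24.7, 1722, [559.0, 162.0])
(523, 298, 82, 52, 18.0, 1594, [89.0, 128.0])
(554, -180, 131, 32, -4.2, 3224, [503.0, 97.0])
(586, 265, 142, 10, 4.1, 1093, [107.0, 67.0])
(613, 273, 144, 11, 4.2, 1248, [96.0, 41.0])
(601, -184, 131, 35, -4.6, 3891, [513.0, 51.0])
```

Run:
```python
from h import *
im=camera("side"); m=camera_model("side"); k=mask_yellow(im); k[:200]=0; k[:,:180]=0;k[:,400:]=0
for c in cv2.findContours(k,cv2.RETR_EXTERNAL,cv2.CHAIN_APPROX_SIMPLE)[0]:
    if cv2.contourArea(c)>100: print(cv2.contourArea(c),cv2.boundingRect(c))
# expected pile silhouette
t=np.radians(5.1);a=np.array([np.cos(t),np.sin(t)]);b=np.array([-a[1],a[0]])
P=np.array([px(m,(*(np.array([.586,.032])+s*.0275*a+r*.055*b),z)) for s in(-1,1) for r in(-1,1) for z in(.018,.108)]);print(P.min(0),P.max(0)-P.min(0),cv2.contourArea(cv2.convexHull(P.astype(np.float32))))
print(workorder.sign_off())
```

```text
603.5 (323, 365, 30, 65)
176.5 (378, 312, 17, 21)
2469.5 (180, 295, 65, 70)
252.5 (360, 276, 24, 46)
1575.5 (240, 224, 42, 63)
144.5 (386, 218, 14, 49)
1083.5 (182, 200, 34, 55)
[242.28923377 223.92330264] [35.44137055 55.81316757] 1564.4985655335477
the job is handed in; nothing more can be done
None
```

The job is handed in, with no verdict returned yet. Three oak blocks are stacked square on the base board, both tubes are in the steel bin, both drill bits lie flat in the tray, and the other things on the bench were left alone.

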